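# Line up battery cells on the test board and probe them

## Task

By pushing its side, roll each battery cell on the test board away from you until it lies still and square on the green line of its own lane, midway over the line and between the white borders, never past the red line, and do not grip or lift the cells. With all of them on their green lines, take the spring-tip probe from its stand and touch its pin down on the bare metal band of each cell, one after the other from left to right, without dropping or laying down the probe, and hang it upright in the stand again. Then roll the cells back in the same way and leave each one square on the blue line of its lane; do not disturb the bottle and the sample cup.

Things in the scene. Friction and masses are not known exactly. Their poses are not given: they have to be found in the camera images.
- board: fixed grey test board, 250 (x) x 360 x 6 mm. Origin on the worktop, 10 mm nearer the robot than its middle; x along its three lanes away from the robot, y left. Lane middles at y=0.12, 0, -0.12, white borders 104 mm apart. Across each lane, from the near end, painted lines: blue and green, 12 mm wide, and thin red 30 mm past the green. Ledges 10 mm high, 12 wide, along the near and far edges.
- line_1 (a point): middle of the green line of the left lane (lane 1), on the top face of the board (30 mm ahead of the board's origin), x along the lane away from the robot, y to the left along the green line
- line_2 (a point): middle of the green line of the middle lane (lane 2), on the top face of the board (45 mm ahead of the board's origin), x along the lane away from the robot, y to the left along the green line
- line_3 (a point): middle of the green line of the right lane (lane 3), on the top face of the board (37 mm ahead of the board's origin), x along the lane away from the robot, y to the left along the green line
- park_1 (a point): middle of the blue line of the left lane (lane 1), on the top face of the board (25 mm nearer the robot than the board's origin), axes as for the green line
- park_2 (a point): middle of the blue line of the middle lane (lane 2), on the top face of the board (25 mm nearer the robot than the board's origin), axes as for the green line
- park_3 (a point): middle of the blue line of the right lane (lane 3), on the top face of the board (25 mm nearer the robot than the board's origin), axes as for the green line
- cell_1: battery cell of the left lane (may be absent), 26 mm in diameter, 50 mm long, about 80 g, lying across the lane on the robot's side of the green line; orange and black sleeve, 21 mm wide bare metal band round the middle. Origin: middle of its axis, 13 mm above the board's top; own y along its axis (x and z turn as it rolls). Rolls easily and runs on a little after a push.
- cell_2: battery cell of the middle lane (may be absent), 26 mm in diameter, 50 mm long, about 80 g, lying across the lane on the robot's side of the green line; orange and black sleeve, 21 mm wide bare metal band round the middle. Origin: middle of its axis, 13 mm above the board's top; own y along its axis (x and z turn as it rolls). Rolls easily and runs on a little after a push.
- cell_3: battery cell of the right lane (may be absent), 26 mm in diameter, 50 mm long, about 80 g, lying across the lane on the robot's side of the green line; orange and black sleeve, 21 mm wide bare metal band round the middle. Origin: middle of its axis, 13 mm above the board's top; own y along its axis (x and z turn as it rolls). Rolls easily and runs on a little after a push.
- stand: loose upright tube stand for the probe, 0.9 kg, 80 mm high: heavy round grey foot 96 mm wide, 12 mm thick, aluminium tube 40 mm wide, open at the top (bore 26 mm); it may get shifted on the worktop. Origin: centre of its underside, z up
- probe: spring-tip test probe, 0.1 kg, hanging upright in the stand, its round collar (40 mm wide, 6 mm thick) on the rim. Above the collar a square red grip, 18 x 18 mm, from 6 to 62 mm above the origin; below it a shank 13 mm thick to 45 mm below, then the brass pin. Origin: centre of the collar's underside (80 mm above the worktop in the stand); z up, x and y along the sides of the grip
- probe_pin: the probe's brass spring pin, 5 mm thick, its rounded end 62 mm below the probe's origin; it gives way upward by at most 8 mm, with 0.3 N per mm
- probe_tip (a point): rounded end of the spring pin, the lowest point of the probe, 62 mm below the probe's origin on its axis
- bottle_blue: bystander: white bottle with blue cap, 61 mm wide, 130 mm high; origin at the centre of its underside
- sample_cup: bystander: sample cup with red lid, 64 mm wide, 72 mm high; origin at the centre of its underside
Mind the look-alikes: they are no part of the job. Of the things shaped like the probe, the black one is meant.

How it is judged:
By the outcome, as a careful person would: the job done as asked, in the order asked, and still so for the second after the job is handed in, with the robot touching nothing.
Of cell_1, cell_2, cell_3 only 2 to 3 are there at a start; the rules pass over those that are not, and their reading is None.
At some moment in a run one of stand may be knocked a few centimetres aside while the robot is not near it.
It also fails if it takes over 200 s, if anything falls off the work surface, if the arm or the gripper's body presses on something with over 40 N, if the wrist force passes 120 N, or if a joint passes its speed limit or range.

## Robot

A 6-joint arm with a two-finger parallel gripper is mounted at the origin on a cart in front of the work surface, level with it; the furniture and walls round the work are solid. World frame = base frame: x ahead of the robot, y to its left, z up, the work surface at z = 0. Lengths are in mm, angles in rad, forces in N, time in s.
With the tool pointing down it reaches from about 350 to 775 mm from the base axis. Payload 7.3 kg.
Tool frame: the origin (TCP) lies midway between the tips of the shut fingers; the grasp point (between the pads) lies 19 mm behind it; z points along the fingers, y is the line along which they close (so a half turn about z gives the same grasp; the last joint's range is limited). The gripper opens to 92 mm and grips with 3 to 60 N. Pads are 19 mm wide; open, the fingers measure 130 mm over their backs; the gripper's body (75 mm by 190 mm) begins 47 mm behind the grasp point.
Start: joints at [1.128, 0.342, 1.524, -0, 1.275, -0.146], TCP at [153.527, 502.07, 226.741] pointing down, gripper open.
Joint ranges: [-2.53, 2.53], [-0.77, 2.02], [0.04, 2.7], [-1, 4.14], [0.28, 2.66], [-3.11, 3.11]. Speed limits (rad/s): [2.57, 2.57, 3.14, 3.14, 3.14, 3.14].

## Interface

Orientations are given as [roll, pitch, yaw] about the fixed x, y, z axes, in that order (R = Rz(yaw) Ry(pitch) Rx(roll)).
In Python, from plant import monitor, optics, workorder gives the robot as it stands. The module is installed in compiled form; this text tells all that it offers.
- The arm moves only by the tool servo_tool, never from a script. Its arguments are lists of equal length, an entry for each row: "linear": the shift along the tool's x, y, z as a fraction of full scale, a list of three; "spin": the turn about the tool's z as a fraction of full scale. In form: {"linear": [[dx, dy, dz], ...], "spin": [spin, ...]}. A call has exactly 8 rows; each row shifts and turns the commanded pose from where the row before left it, along the tool's axes as they then stand; what a row does not reach is not made up. Full scale, the value 1, is 200 mm for a shift and 90 degrees for a turn. A row lasts 1/8 s, in which the tool goes at most 62.5 mm and 10.7 degrees, less where a joint would pass 70% of its speed; a pose out of reach is approached as far as the arm can. A call with a number of a shift or a turn outside -1 to 1 is refused whole. A call with a gripper value outside its range is refused whole. "hand" is the opening, from -1 (shut) to 1 (fully open), set as the call begins (left out, the last holds). The fingers move at their own pace and stop on an object; the grip force is fixed at half the most. Time passes only in rows, so rows that do not move let the fingers close, or fill a call up. It gives the time, the measured TCP pose, the force, the opening and the grip force at its end, in the units of the state.
- monitor.get_obs(): the state, without advancing time (a new reading comes with each control period).
- optics.capture(name): name is "scene" or "top" or "wrist"; returns a dict with "frame" (480x640x3 uint8, blue, green, red), "K" (3x3 intrinsics, pixels), "world_to_cam" (4x4, takes a point from world to camera coordinates). Camera axes: x right, y down, z forward; pixel columns grow to the right and rows downward; lengths in mm; the calibration is good to about 2 mm. A picture is of the moment at which its call begins. There is no depth.
- workorder.close_job(): hands the job in; it is judged then, once.
The state is a dict: "time": time; "joint_positions": joint angles; "dq": joint speeds; "tau": joint torques, N m; "tool_pos": TCP position; "tcp_rot": TCP orientation; "contact_force": force on the tool from outside, world axes, zero at the start; "moment": the same for the moment, N m; "grip_width": finger opening in mm; "finger_force": force on a finger pad.
Only numpy, scipy, OpenCV 4.12 (cv2) and the standard library are available. Lean on these libraries where they do the work, as an engineer would, in place of code of your own. Each camera call takes 0.05 s, during which the arm holds its last target. There are 200 camera calls.

## Working session

There is one attempt and no reset: what is moved stays moved. The work goes in short steps, Python scripts to look and compute and a tool call to move; the robot and the scene stay as the last step left them, time stands still between calls to the robot, and variables do not carry over. Pictures are saved under pics/ and viewed, at most 14 in all, crops included, and the job is handed in when it is done.

Besides the shell and the picture viewer there is one more tool, called as name([rows], argument=value, ...), one row to a line, values as JSON. servo_tool: Moves the arm, as the interface text tells. Shift numbers are shares of 200 mm and turn numbers shares of 90 degrees, none past 1 either way. Its arguments: {"type":"object","properties":{"linear":{"type":"array","items":{"type":"array","items":{"type":"number","minimum":-1,"maximum":1}}},"spin":{"type":"array","items":{"type":"number","minimum":-1,"maximum":1}},"hand":{"type":"number"}},"required":["linear","spin"]}

```bash
mkdir -p pics; cat > h.py <<'E'
import cv2,numpy as np
from plant import monitor,optics,workorder
def cap(n,f=None):
    d=optics.capture(n)
    if f: cv2.imwrite('pics/'+f,d['frame'])
    return d
def px(d,p):
    q=d['world_to_cam']@np.r_[p,1]; q=d['K']@q[:3]; return q[:2]/q[2]
def ray(d,uv,z):
    M=np.array(d['world_to_cam']);R=M[:3,:3];t=M[:3,3]
    v=R.T@np.linalg.solve(d['K'],np.r_[uv,1.]);c=-R.T@t
    return c+v*(z-c[2])/v[2]
E
python3 - <<'E'
from h import *
import pickle
for n in('scene','top'):
    d=cap(n,n+'0.png'); pickle.dump(d,open(n+'0.pkl','wb')); print(n,d['world_to_cam'].round(3).tolist(),d['K'].tolist())
print(monitor.get_obs())
E
```

```text
scene [[0.603, -0.798, -0.006, -331.92], [-0.438, -0.325, -0.839, 270.303], [0.667, 0.508, -0.545, 1152.367], [0.0, 0.0, 0.0, 1.0]] [[559.9351641396246, 0.0, 319.76169305683726], [0.0, 559.9351641396246, 242.81439596967093], [0.0, 0.0, 1.0]]
top [[0.011, -1.0, -0.012, -21.868], [-0.991, -0.009, -0.134, 489.104], [0.134, 0.014, -0.991, 1660.941], [0.0, 0.0, 0.0, 1.0]] [[620.5986205930429, 0.0, 318.8072763353961], [0.0, 620.5986205930429, 240.64720695940554], [0.0, 0.0, 1.0]]
{'time': 0.1, 'joint_positions': array([ 1.12796305e+00,  3.42655680e-01,  1.52488754e+00, -1.71713932e-06,
        1.27537327e+00, -1.45991762e-01]), 'dq': array([-0.00156171, -0.00013125, -0.00180393, -0.00086896, -0.00014566,
        0.00159149]), 'tau': array([ 1.48487128e-03, -4.32005918e+01, -2.44698393e+01,  7.19357212e-02,
        5.25782851e-02, -2.11548854e-05]), 'tool_pos': array([153.39136529, 501.73702894, 226.12493057]), 'tcp_rot': array([-3.14028266e+00, -1.90959167e-04,  2.84475152e+00]), 'contact_force': array([-0.38686636,  0.01804918, -0.51782851]), 'moment': array([-0.0144065 , -0.03810163, -0.05192393]), 'finger_force': 0.0, 'grip_width': 92.19545550695203}
```

View pics/top0.png

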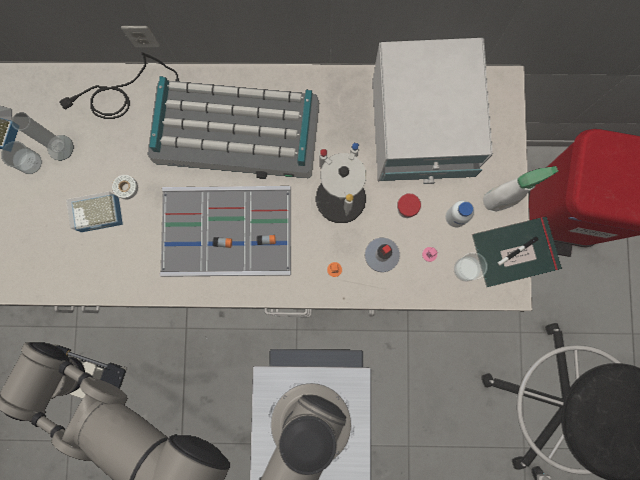

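View pics/scene0.png

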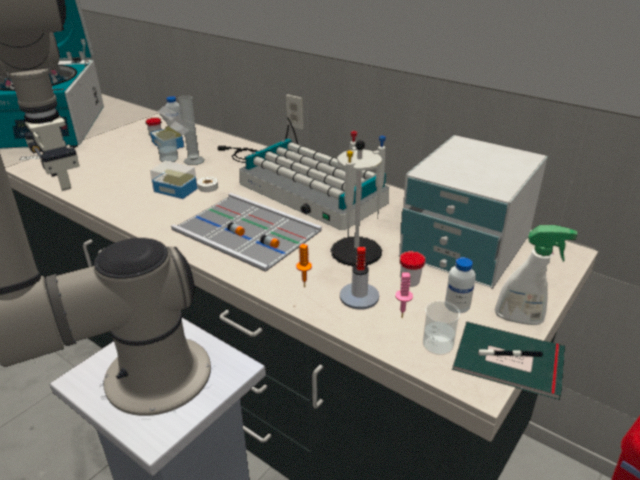

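The top view shows cells only in lane 2 (222,242) and lane 3 (265,239). The stand with the red-grip probe is at (383,253), and the orange (335,269) and pink (430,254) pieces are look-alikes.

```bash
python3 - <<'E'
import cv2
a=cv2.imread('pics/top0.png')
cv2.imwrite('pics/c1.png',cv2.resize(a[180:285,155:300],None,fx=5.5,fy=5.5,interpolation=cv2.INTER_CUBIC))
b=a[225:285,350:420]; cv2.imwrite('pics/c2.png',cv2.resize(b,None,fx=8,fy=8,interpolation=cv2.INTER_CUBIC))
E
```

```text
(no output)
```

View pics/c1.png

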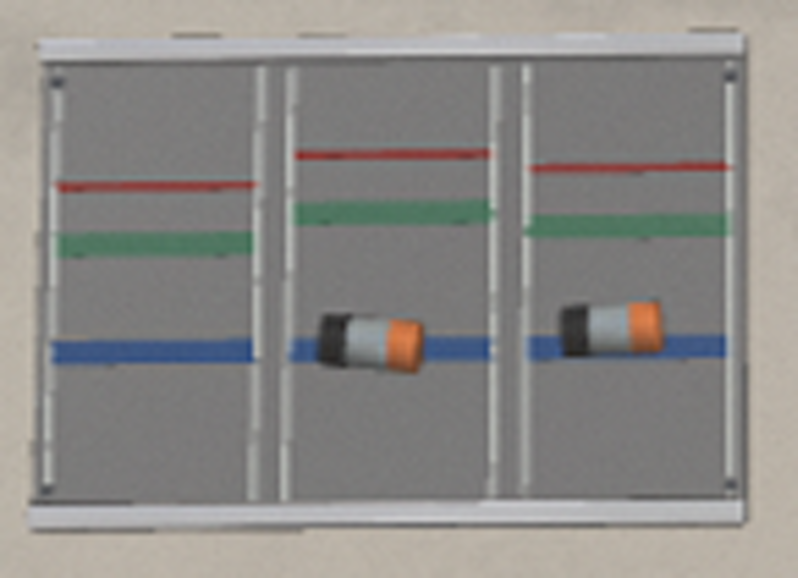

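View pics/c2.png

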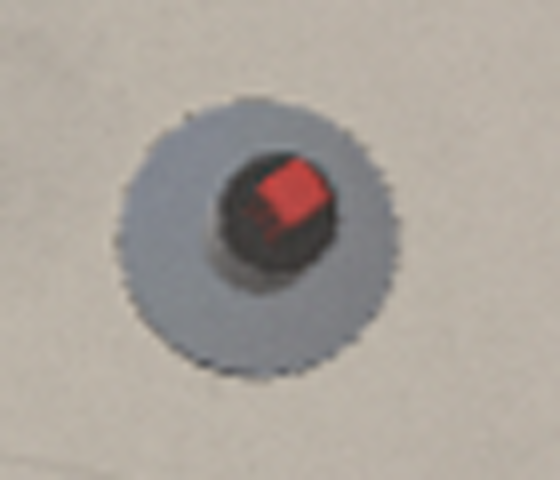

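```bash
python3 - <<'E'
from h import *
import pickle
from scipy.optimize import least_squares
d=pickle.load(open('top0.pkl','rb'))
P=lambda u,v,s,x,y:((u+.5)/s-.5+x,(v+.5)/s-.5+y)
A=lambda u,v,z:ray(d,P(u,v,5.5,155,180),z)[:2]
B=lambda u,v,z:ray(d,P(u,v,8,350,225),z)[:2]
L=[]
for lane,xg,g,b in((120,30,((57,245),(253,243)),((52,352),(253,350))),(0,45,((295,213),(490,211)),((290,349),(490,348))),(-120,37,((527,226),(728,223)),((528,346),(726,346)))):
    for x,e in((xg,g),(-25,b)):
        for s,q in zip((51,-51),e): L.append((x,lane+s,*A(*q,6)))
L=np.array(L)
def f(p):
    c,s=np.cos(p[2]),np.sin(p[2]);R=np.array([[c,-s],[s,c]])
    return (L[:,:2]@R.T+p[:2]-L[:,2:])
r=least_squares(lambda p:f(p).ravel(),[450,100,0]);p=r.x;print('board',p,abs(r.fun).max())
c,s=np.cos(p[2]),np.sin(p[2]);R=np.array([[c,-s],[s,c]])
for n,a,b in(('c2',(320,340),(420,346)),('c3',(562,331),(662,327))):
    a,b=A(*a,19),A(*b,19);m=(a+b)/2;print(n,m,'board',R.T@(m-p[:2]),'yaw',np.arctan2(*-(b-a))-0, np.linalg.norm(a-b))
for n,q in (('g2',(45,0)),('g3',(37,-120)),('b2',(-25,0)),('b3',(-25,-120))): print(n,R@q+p[:2])
print('stand',B(258,239,12),'collar',B(278,212,86),'grip',B(294,193,142))
for q in((299,157),(331,193),(292,229),(258,192)):print(B(*q,142))
E
```

```text
board [5.09031955e+02 2.42926509e+02 1.95822525e-02] 1.92304859744155
c2 [485.07556567 250.38095822] board [-23.80583069   7.92210978] yaw 0.0510522585209039 50.37183740760568
c3 [493.26619612 129.13193242] board [ -17.99094789 -113.46405015] yaw -0.04947917145208072 50.16645326782194
g2 [554.02332732 243.80765436]
g3 [548.37458125 123.67401349]
b2 [484.03674815 242.43698429]
b3 [486.38646827 122.45999143]
stand [ 455.41426001 -190.45868486] collar [ 456.01565208 -190.50043581] grip [ 455.47728324 -190.411226  ]
[ 467.03514174 -192.04372057]
[ 455.58695956 -202.15974472]
[ 443.95069254 -189.7336365 ]
[ 455.69091608 -178.97906289]
```

```bash
cat >> h.py <<'E'
BY=0.0196
def plan(wps,pose=None,drop=0):
    """wps: (x,y,z,yaw,rows) list; prints rows"""
    if pose is None:
        o=monitor.get_obs();pose=[*o['tool_pos'],o['tcp_rot'][2]]
    x=np.array(pose[:3],float);w=pose[3];lin=[];sp=[]
    for *t,tw,n in wps:
        t=np.array(t,float);x0=x.copy();w0=w;dw=(tw-w0+np.pi)%(2*np.pi)-np.pi
        for i in range(1,n+1):
            g=x0+(t-x0)*i/n-x; c,s=np.cos(w),np.sin(w)
            R=np.array([[c,s,0],[s,-c,0],[0,0,-1]])
            l=np.round(R.T@g/200,3);x=x+R@l*200
            k=np.round(-(w0+dw*i/n-w)/(np.pi/2),3);w-=k*np.pi/2
            lin.append(l.tolist());sp.append(float(k))
    print('{"linear":',lin,',"spin":',sp,'}','max',max(np.linalg.norm(l)*200 for l in lin),max(map(abs,sp))*90)
def st():
    o=monitor.get_obs();print(round(o['time'],2),o['tool_pos'].round(1),o['tcp_rot'].round(4),o['grip_width'].round(1),o['contact_force'].round(1))
E
python3 - <<'E'
from h import *
plan([(440,225,150,np.pi+BY,8)])
E
```

```text
{"linear": [[-0.222, -0.113, 0.048], [-0.217, -0.122, 0.047], [-0.213, -0.13, 0.048], [-0.206, -0.138, 0.047], [-0.202, -0.147, 0.048], [-0.195, -0.154, 0.047], [-0.189, -0.162, 0.048], [-0.183, -0.17, 0.048]] ,"spin": [-0.025, -0.025, -0.026, -0.025, -0.025, -0.025, -0.025, -0.025] } max 50.879072318586935 2.34
```

servo_tool([
  [-0.222, -0.113, 0.048],
  [-0.217, -0.122, 0.047],
  [-0.213, -0.13, 0.048],
  [-0.206, -0.138, 0.047],
  [-0.202, -0.147, 0.048],
  [-0.195, -0.154, 0.047],
  [-0.189, -0.162, 0.048],
  [-0.183, -0.17, 0.048],
], spin=[-0.025, -0.025, -0.026, -0.025, -0.025, -0.025, -0.025, -0.025], hand=-0.82)

```text
time: 1.1
tool_pos: [441.1, 223.9, 150.0]
tcp_rot: [3.142, -0.0, -3.121]
contact_force: [0.1, 0.2, 0.5]
grip_width: 16.5
finger_force: 0.0
```

```bash
python3 - <<'E'
from h import *
import pickle
st(); d=cap('wrist','w1.png');pickle.dump(d,open('w1.pkl','wb'));st()
E
```

```text
Traceback (most recent call last):
  File "h.py", line 29, in st
    o=monitor.get_obs();print(round(o['time'],2),o['tool_pos'].round(1),o['tcp_rot'].round(4),o['grip_width'].round(1),o['contact_force'].round(1))
                                                                                              ^^^^^^^^^^^^^^^^^^^^^
AttributeError: 'float' object has no attribute 'round'
```

```bash
sed -i "s/o\['grip_width'\].round(1)/round(o['grip_width'],1)/" h.py; python3 - <<'E'
from h import *
import pickle
d=cap('wrist','w1.png');pickle.dump(d,open('w1.pkl','wb'));st()
print(d['world_to_cam'].round(3).tolist())
E
```

```text
1.15 [444.8 220.2 148.9] [-3.1392e+00  1.2000e-03 -3.1222e+00] 12.4 [ 4.7 -2.8 -0.2]
[[-0.021, 1.0, 0.0, -214.63], [0.955, 0.02, 0.297, -440.071], [0.296, 0.007, -0.955, 186.194], [0.0, 0.0, 0.0, 1.0]]
```

View pics/w1.png

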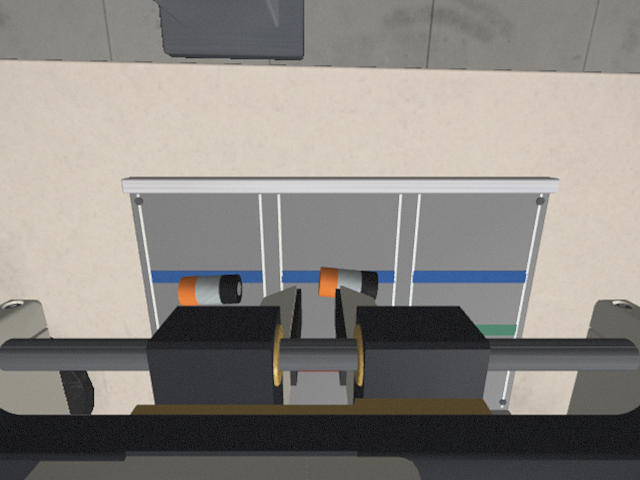

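The wrist view looks from above the fingers back toward the robot. It shows c2 at (348,282), c3 at (211,290) and the blue lines near row 277.

```bash
cat >> h.py <<'E'
def board(q,p=(509.0,242.9)):
    c,s=np.cos(BY),np.sin(BY);return np.array([[c,s],[-s,c]])@(np.array(q)[:2]-p)
def world(q,p=(509.0,242.9)):
    c,s=np.cos(BY),np.sin(BY);return np.array([[c,-s],[s,c]])@np.array(q)+p
E
python3 - <<'E'
from h import *
import pickle
d=pickle.load(open('w1.pkl','rb'))
for n,q,z in(('blue3',(152,277),6),('blue3r',(266,277),6),('blue2',(283,277),6),('blue2r',(394,276),6),('blue1',(413,277),6),('blue1r',(525,276),6),('green1r',(515,330),6),
 ('c2o',(321,281),22),('c2b',(376,284),22),('c3o',(181,292),22),('c3b',(240,289),22)):
    w=ray(d,q,z);print(n,w.round(1),board(w).round(1))
plan([(437,249,60,np.pi+BY,3),(437,249,13,np.pi+BY,3),(437,249,13,np.pi+BY,2)],pose=[440,225,150,np.pi+BY])
E
```

```text
blue3 [488.3  72.8   6. ] [ -24.  -169.7]
blue3r [486.1 177.4   6. ] [-24.2 -65.1]
blue2 [485.7 193.    6. ] [-24.2 -49.5]
blue2r [482.6 294.8   6. ] [-25.4  52.4]
blue1 [483.2 312.3   6. ] [-24.4  69.9]
blue1r [480.1 414.9   6. ] [-25.5 172.5]
green1r [536.1 416.2   6. ] [ 30.5 172.7]
c2o [482.2 227.6  22. ] [-27.1 -14.7]
c2b [484.  275.8  22. ] [-24.4  33.4]
c3o [495.3 104.6  22. ] [ -16.5 -138. ]
c3b [491.3 156.7  22. ] [-19.4 -85.9]
{"linear": [[0.004, 0.04, 0.15], [0.004, 0.04, 0.15], [0.005, 0.04, 0.15], [-0.0, 0.0, 0.078], [-0.0, 0.0, 0.079], [-0.0, 0.0, 0.078], [-0.0, 0.0, -0.0], [-0.0, 0.0, -0.0]] ,"spin": [-0.0, -0.0, -0.0, -0.0, -0.0, -0.0, -0.0, -0.0] } max 31.064449134018133 0.0
```

servo_tool([
  [0.004, 0.04, 0.15],
  [0.004, 0.04, 0.15],
  [0.005, 0.04, 0.15],
  [0, 0, 0.078],
  [0, 0, 0.079],
  [0, 0, 0.078],
  [0, 0, 0],
  [0, 0, 0],
], spin=[0, 0, 0, 0, 0, 0, 0, 0])

```text
time: 2.15
tool_pos: [437.4, 249.4, 13.8]
tcp_rot: [3.141, 0.0, -3.123]
contact_force: [0.7, -0.1, 0.1]
grip_width: 8.3
finger_force: 0.0
```

servo_tool([
  [-0.025, 0, 0],
  [-0.025, 0, 0],
  [-0.02, 0, 0],
  [-0.015, 0, 0],
  [-0.015, 0, 0],
  [-0.015, 0, 0],
  [-0.015, 0, 0],
  [-0.015, 0, 0],
], spin=[0, 0, 0, 0, 0, 0, 0, 0])

```text
time: 3.15
tool_pos: [466.3, 249.8, 13.5]
tcp_rot: [3.142, -0.0, -3.123]
contact_force: [-0.1, -0.6, -0.6]
grip_width: 7.9
finger_force: 0.1
```

servo_tool([
  [-0.015, 0, 0],
  [-0.015, 0, 0],
  [-0.015, 0, 0],
  [-0.015, 0, 0],
  [-0.015, 0, 0],
  [-0.015, 0, 0],
  [-0.015, 0, 0],
  [-0.015, 0, 0],
], spin=[0, 0, 0, 0, 0, 0, 0, 0])

```text
time: 4.15
tool_pos: [490.3, 250.2, 13.5]
tcp_rot: [3.142, -0.0, -3.123]
contact_force: [0.2, -0.8, 0.3]
grip_width: 8.2
finger_force: 0.1
```

servo_tool([
  [-0.01, 0, 0],
  [-0.01, 0, 0],
  [-0.01, 0, 0],
  [-0.005, 0, 0],
  [-0.005, 0, 0],
  [-0.005, 0, 0],
  [0, 0, 0],
  [0, 0, 0],
], spin=[0, 0, 0, 0, 0, 0, 0, 0])

```text
time: 5.15
tool_pos: [499.1, 250.4, 13.5]
tcp_rot: [3.142, 0.0, -3.123]
contact_force: [-0.5, -0.6, -0.3]
grip_width: 8.4
finger_force: 0.0
```

```bash
cat >> h.py <<'E'
def shot(f,x0=190,y0=190,x1=300,y1=280,s=7):
    import pickle
    d=cap('top');pickle.dump(d,open('t.pkl','wb'))
    cv2.imwrite('pics/'+f,cv2.resize(d['frame'][y0:y1,x0:x1],None,fx=s,fy=s,interpolation=cv2.INTER_CUBIC))
def orange(d,x0,x1,y0=190,y1=280):
    """orange sleeve: centroid + count, black/metal not needed"""
    h=cv2.cvtColor(d['frame'],cv2.COLOR_BGR2HSV);m=cv2.inRange(h,(5,120,90),(18,255,255));m[:y0]=0;m[y1:]=0;m[:,:x0]=0;m[:,x1:]=0
    v,u=np.nonzero(m);return u.mean(),v.mean(),len(u),u.min(),u.max(),v.min(),v.max()
E
python3 - <<'E'
from h import *
import pickle
shot('t1.png');st()
print(board(monitor.get_obs()['tool_pos']))
E
```

```text
5.2 [499.1 250.4  13.5] [ 3.1415e+00  1.0000e-04 -3.1226e+00] 8.6 [ 0.8 -0.3  0.4]
[-9.70557378  7.69287227]
```

View pics/t1.png

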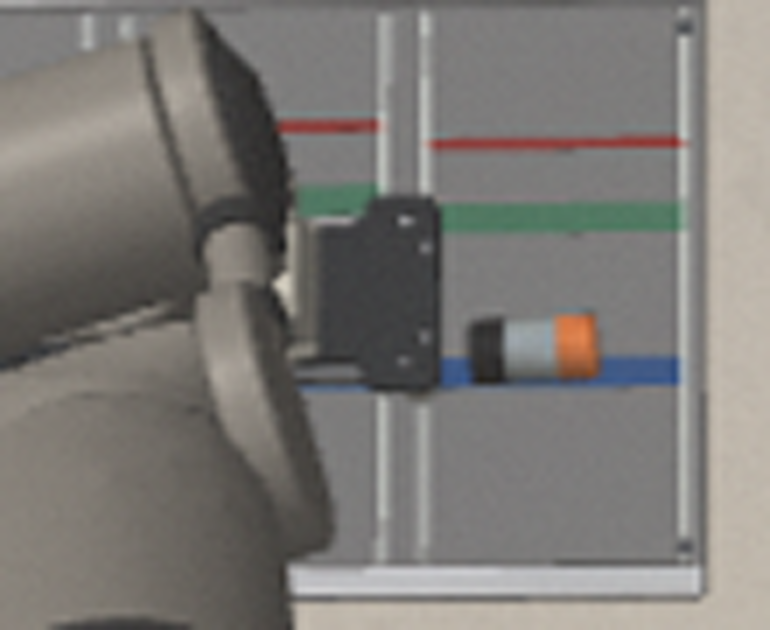

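servo_tool([
  [0.1, 0, 0],
  [0.1, 0, 0],
  [0, 0, -0.15],
  [0, 0, -0.15],
  [0, 0, 0],
  [0, 0, 0],
  [0, 0, 0],
  [0, 0, 0],
], spin=[0, 0, 0, 0.1, 0.111, 0.111, 0.111, 0.111])

```text
time: 6.2
tool_pos: [459.1, 249.6, 73.6]
tcp_rot: [3.141, 0.0, 2.3]
contact_force: [1.0, -0.7, 0.2]
grip_width: 8.0
finger_force: 0.0
```

servo_tool([
  [0, 0, 0],
  [0, 0, 0],
  [0, 0, 0],
  [0, 0, 0],
  [0, 0, 0],
  [0, 0, 0],
  [0, 0, 0],
  [0, 0, 0],
], spin=[0.111, 0.111, 0.111, 0.111, 0.111, 0.111, 0.111, 0.111])

```text
time: 7.2
tool_pos: [459.1, 249.6, 73.6]
tcp_rot: [3.142, -0.0, 0.905]
contact_force: [-0.2, 0.1, -0.6]
grip_width: 8.4
finger_force: 0.0
```

servo_tool([
  [0, 0, 0],
  [0, 0, 0],
  [0, 0, 0],
  [0, 0, 0],
  [0, 0, 0],
  [0, 0, 0],
  [0, 0, 0],
  [0, 0, 0],
], spin=[0.111, 0.111, 0.111, 0.111, 0.111, 0.013, 0, 0])

```text
time: 8.2
tool_pos: [459.2, 249.7, 73.5]
tcp_rot: [-3.141, -0.0, 0.021]
contact_force: [-0.2, 0.1, -0.4]
grip_width: 8.1
finger_force: 0.0
```

```bash
python3 - <<'E'
from h import *
import pickle
d=cap('wrist','w2.png');pickle.dump(d,open('w2.pkl','wb'));st()
print(monitor.get_obs()['joint_positions'])
E
```

```text
8.25 [459.1 249.6  73.5] [-3.1415 -0.      0.0204] 8.7 [0.1 0.2 0.3]
[3.51263675e-01 5.13043917e-01 1.72825441e+00 8.42081212e-05
 9.00234219e-01 1.90160414e+00]
```

View pics/w2.png

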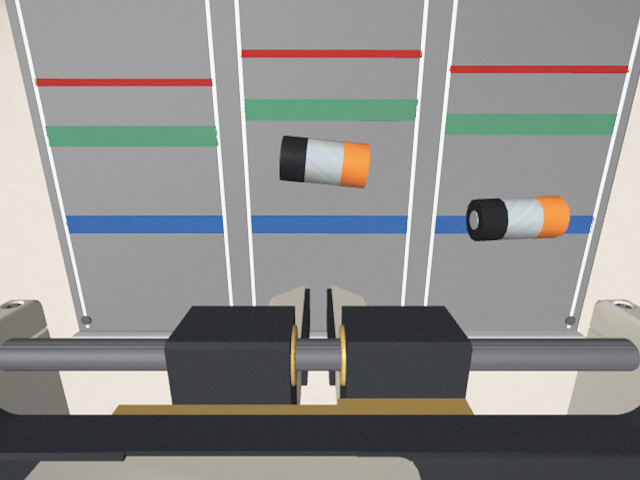

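The cells are clear in this view: c2 runs from (282,158) to (367,165), skewed about 4°, and c3 from (470,219) to (567,215).

```bash
cat >> h.py <<'E'
def cells(d,z=21):
    """cell pose(s) by orange+black blobs; prints board x,y of centre and yaw in board (deg)"""
    f=d['frame'];h=cv2.cvtColor(f,cv2.COLOR_BGR2HSV)
    out=[]
    mo=cv2.inRange(h,(5,150,90),(18,255,255));mb=cv2.inRange(h,(0,0,0),(180,255,62))
    def blobs(m,lo):
        n,l,s,c=cv2.connectedComponentsWithStats(m); return [c[i] for i in range(1,n) if s[i,4]>lo and s[i,4]<5000]
    O=blobs(mo,25)
    B=blobs(mb,25)
    for o in O:
        wo=board(ray(d,o,z))
        for b in B:
            wb=board(ray(d,b,z));v=wb-wo
            if 25<np.hypot(*v)<48 and v[1]>20: out.append((((wo+wb)/2).round(1).tolist(),round(float(np.degrees(np.arctan2(-v[0],v[1]))),1),round(float(np.hypot(*v)),1)))
    print(out)
E
python3 - <<'E'
from h import *
import pickle
d=pickle.load(open('w2.pkl','rb'));cells(d)
for q in((43,136),(217,136),(246,110),(416,110),(445,124),(617,124),(68,224),(250,224),(408,224),(592,224)):print(board(ray(d,q,6)).round(1),end=' ')
for q in((282.5,158),(367,165),(470,219.5),(567,216)):print(board(ray(d,q,20)).round(1),end=' ')
E
```

```text
[([15.8, 4.2], -4.9, 36.2), ([-17.1, -115.6], 3.1, 39.4)]
[ 29.5 175.1] [29.8 69.2] [44.6 50.7] [ 44.9 -50.6] [ 37.  -68.8] [  37.3 -172.4] [-25.6 171.3] [-25.3  52.1] [-25.  -51.3] [ -24.7 -171.7] [17.7 28.3] [ 13.8 -20.9] [-18.6 -85.3] [ -16.3 -144.2]
```

```bash
python3 - <<'E'
from h import *
T=lambda x,y,z,phi,n:(*world((x,y)),z,BY+np.pi/2+np.radians(phi),n)
plan([T(15.8,4,73,18,11),T(15.8,4,10,18,5)])
E
```

```text
{"linear": [[0.03, 0.002, 0.0], [0.029, 0.006, 0.0], [0.027, 0.012, 0.001], [0.025, 0.016, -0.0], [0.022, 0.02, 0.0], [0.018, 0.024, 0.0], [0.014, 0.027, 0.001], [0.01, 0.028, -0.0], [0.004, 0.029, 0.0], [-0.001, 0.03, 0.0], [-0.006, 0.029, 0.001], [0.0, 0.0, 0.063], [0.0, 0.0, 0.063], [0.0, 0.0, 0.063], [0.0, 0.0, 0.063], [0.0, 0.0, 0.063]] ,"spin": [-0.109, -0.109, -0.109, -0.109, -0.109, -0.109, -0.109, -0.109, -0.109, -0.109, -0.109, -0.0, -0.0, -0.0, -0.0, -0.0] } max 12.6 9.81
```

servo_tool([
  [0.03, 0.002, 0],
  [0.029, 0.006, 0],
  [0.027, 0.012, 0.001],
  [0.025, 0.016, 0],
  [0.022, 0.02, 0],
  [0.018, 0.024, 0],
  [0.014, 0.027, 0.001],
  [0.01, 0.028, 0],
], spin=[-0.109, -0.109, -0.109, -0.109, -0.109, -0.109, -0.109, -0.109], hand=-0.043)

```text
time: 9.25
tool_pos: [507.0, 247.8, 73.1]
tcp_rot: [-3.141, 0.0, 1.395]
contact_force: [0.4, -0.2, 0.6]
grip_width: 44.0
finger_force: 0.0
```

servo_tool([
  [0.004, 0.029, 0],
  [-0.001, 0.03, 0],
  [-0.006, 0.029, 0.001],
  [0, 0, 0.063],
  [0, 0, 0.063],
  [0, 0, 0.063],
  [0, 0, 0.063],
  [0, 0, 0.063],
], spin=[-0.109, -0.109, -0.109, 0, 0, 0, 0, 0])

```text
time: 10.25
tool_pos: [524.5, 247.1, 8.9]
tcp_rot: [-3.141, -0.0, 1.902]
contact_force: [-0.4, 0.7, 0.2]
grip_width: 43.6
finger_force: 0.0
```

```bash
python3 - <<'E'
from h import *
import pickle
d=cap('wrist','w3.png');pickle.dump(d,open('w3.pkl','wb'));st();cells(d);print(board(monitor.get_obs()['tool_pos']))
E
```

```text
10.3 [523.5 246.7   7.3] [-3.1387e+00 -1.0000e-04  1.9020e+00] 44.2 [-0.9  0.8 -0.9]
[([12.2, 5.2], -33.7, 33.1), ([20.4, -3.6], -2.4, 45.2), ([6.1, -15.2], 50.6, 34.7)]
[14.61194141  3.52371248]
```

View pics/w3.png

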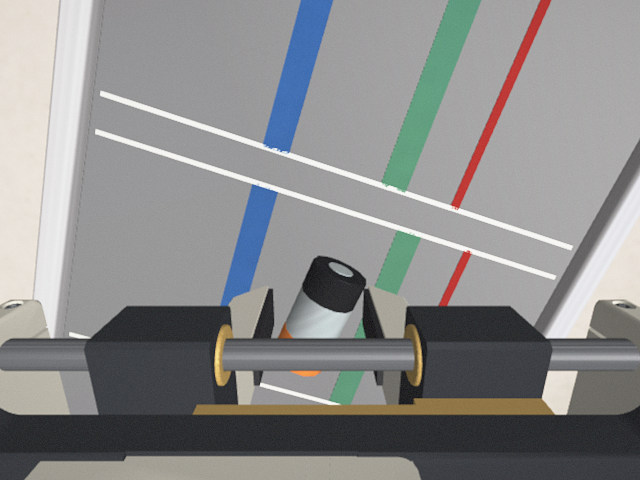

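The cell (315,310) sits between the fingers without touching them, so I'll spin to square it.

servo_tool([
  [0, 0, 0],
  [0, 0, 0],
  [0, 0, 0],
  [0, 0, 0],
  [0, 0, 0],
  [0, 0, 0],
  [0, 0, 0],
  [0, 0, 0],
], spin=[-0.04, -0.03, -0.03, -0.03, -0.02, -0.022, 0, 0])

```text
time: 11.3
tool_pos: [524.7, 247.1, 9.9]
tcp_rot: [3.141, -0.0, 2.172]
contact_force: [1.0, -0.1, 0.0]
grip_width: 43.9
finger_force: 0.0
```

```bash
python3 - <<'E'
from h import *
import pickle
d=cap('wrist','w4.png');pickle.dump(d,open('w4.pkl','wb'));st();print(monitor.get_obs()['moment'])
E
```

```text
11.35 [524.6 247.1   9.9] [ 3.1415e+00 -1.0000e-04  2.1722e+00] 43.5 [ 0.1  0.2 -1.2]
[-0.06558585  0.0460753   0.00263096]
```

View pics/w4.png

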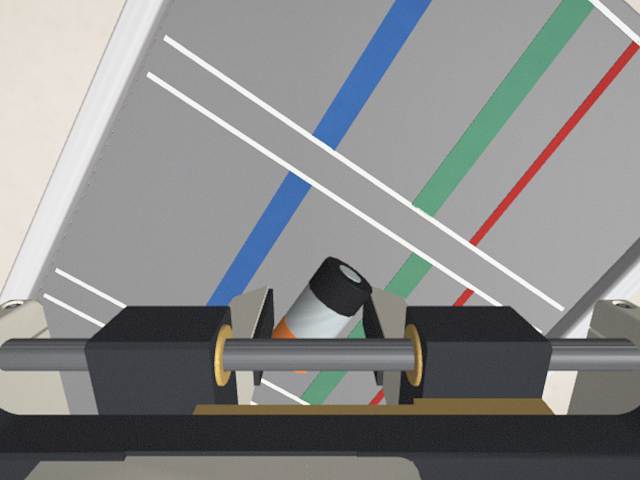

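```bash
python3 - <<'E'
from h import *
import pickle
d=pickle.load(open('w4.pkl','rb'))
cv2.imwrite('pics/c4.png',cv2.resize(d['frame'][245:385,225:425],None,fx=4,fy=4,interpolation=cv2.INTER_CUBIC))
d3=pickle.load(open('w3.pkl','rb'))
for dd,c in((d,1),(d3,0)):
    # project expected cell silhouettes for reference: rims for yaw candidates
    pass
E
```

```text
(no output)
```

View pics/c4.png

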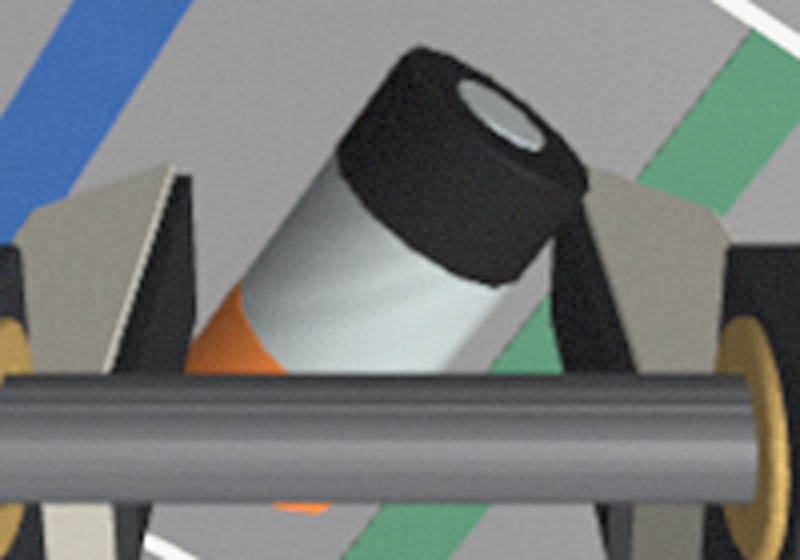

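servo_tool([
  [0, 0, 0],
  [0, 0, 0],
  [0, 0, 0],
  [0, 0, 0],
  [0, 0.015, 0],
  [0, 0.015, 0],
  [0, 0.015, 0],
  [0, 0.015, 0],
], spin=[0.092, 0.093, 0.093, 0.093, 0, 0, 0, 0])

```text
time: 12.35
tool_pos: [536.9, 247.3, 9.9]
tcp_rot: [3.142, -0.0, 1.59]
contact_force: [-0.9, -0.3, 0.9]
grip_width: 43.9
finger_force: 0.0
```

servo_tool([
  [0, 0.015, 0],
  [0, 0.015, 0],
  [0, 0.015, 0],
  [0, 0.015, 0],
  [0, 0.015, 0],
  [0, 0.015, 0],
  [0, 0.01, 0],
  [0, 0.01, 0],
], spin=[0, 0, 0, 0, 0, 0, 0, 0])

```text
time: 13.35
tool_pos: [558.7, 247.7, 9.9]
tcp_rot: [-3.142, -0.0, 1.59]
contact_force: [0.9, -0.7, -0.8]
grip_width: 43.7
finger_force: 0.0
```

```bash
python3 - <<'E'
from h import *
print(board(monitor.get_obs()['tool_pos']));st()
T=lambda x,y,z,phi,n:(*world((x,y)),z,BY+np.pi/2+np.radians(phi),n)
plan([T(45,4,10,0,2),T(45,4,10,20,2),T(45,4,10,33.8,4)])
E
```

```text
[49.8210091   3.84577501]
13.35 [558.7 247.7   9.9] [-3.1416e+00 -1.0000e-04  1.5897e+00] 43.7 [ 0.9 -0.7 -0.8]
{"linear": [[0.0, -0.012, -0.0], [0.001, -0.012, -0.0], [-0.0, -0.0, -0.0], [-0.0, -0.0, -0.0], [-0.0, -0.0, -0.0], [-0.0, -0.0, -0.0], [-0.0, -0.0, -0.0], [-0.0, -0.0, -0.0]] ,"spin": [-0.0, -0.0, -0.111, -0.112, -0.038, -0.038, -0.039, -0.038] } max 2.4083189157584592 10.08
```

servo_tool([
  [0, -0.012, 0],
  [0.001, -0.012, 0],
  [0, 0, 0],
  [0, 0, 0],
  [0, 0, 0],
  [0, 0, 0],
  [0, 0, 0],
  [0, 0, 0],
], spin=[0, 0, -0.111, -0.112, -0.038, -0.038, -0.039, -0.038])

```text
time: 14.35
tool_pos: [553.5, 247.9, 10.0]
tcp_rot: [-3.141, -0.0, 2.182]
contact_force: [0.3, -0.5, 0.6]
grip_width: 43.8
finger_force: 0.1
```

```bash
python3 - <<'E'
from h import *
st();print(board(monitor.get_obs()['tool_pos']))
T=lambda x,y,z,phi,n:(*world((x,y)),z,BY+np.pi/2+np.radians(phi),n)
p=[*world((45,4)),10,BY+np.pi/2+np.radians(33.8)]
plan([T(45,4,10,33.8,1),T(45,4,10,18,2),T(45,4,70,2,3),T(20,-40,73,-8,2)],p)
p=[*world((20,-40)),73,BY+np.pi/2-np.radians(8)]
plan([T(-17.5,-115.4,73,-18,4),T(-17.5,-115.4,73,-18,4)],p)
E
```

```text
14.35 [553.5 247.9  10. ] [-3.1415e+00 -2.0000e-04  2.1825e+00] 43.8 [ 0.3 -0.5  0.6]
[44.59054912  4.11177471]
{"linear": [[0.0, 0.0, 0.0], [0.0, 0.0, 0.0], [0.0, 0.0, 0.0], [0.0, 0.0, -0.1], [0.0, 0.0, -0.1], [0.0, 0.0, -0.1], [-0.108, -0.066, -0.008], [-0.113, -0.057, -0.007]] ,"spin": [-0.0, 0.088, 0.088, 0.059, 0.059, 0.059, 0.056, 0.055] } max 25.364542179980305 7.92
{"linear": [[-0.1, -0.033, 0.0], [-0.101, -0.029, 0.0], [-0.102, -0.025, 0.0], [-0.104, -0.02, 0.0], [0.0, 0.0, 0.0], [0.0, 0.0, 0.0], [0.0, 0.0, 0.0], [0.0, 0.0, 0.0]] ,"spin": [0.028, 0.028, 0.027, 0.028, 0.0, 0.0, 0.0, 0.0] } max 21.18112367179796 2.52
```

servo_tool([
  [0, 0, 0],
  [0, 0, 0],
  [0, 0, 0],
  [0, 0, -0.1],
  [0, 0, -0.1],
  [0, 0, -0.1],
  [-0.108, -0.066, -0.008],
  [-0.113, -0.057, -0.007],
], spin=[0, 0.088, 0.088, 0.059, 0.059, 0.059, 0.056, 0.055])

```text
time: 15.35
tool_pos: [529.3, 203.0, 73.2]
tcp_rot: [3.141, -0.0, 1.448]
contact_force: [-0.4, -0.2, -0.4]
grip_width: 43.9
finger_force: 0.0
```

servo_tool([
  [-0.1, -0.033, 0],
  [-0.101, -0.029, 0],
  [-0.102, -0.025, 0],
  [-0.104, -0.02, 0],
  [0, 0, 0],
  [0, 0, 0],
  [0, 0, 0],
  [0, 0, 0],
], spin=[0.028, 0.028, 0.027, 0.028, 0, 0, 0, 0])

```text
time: 16.35
tool_pos: [493.8, 127.6, 72.9]
tcp_rot: [3.142, -0.0, 1.278]
contact_force: [-1.2, -0.1, 0.4]
grip_width: 44.1
finger_force: 0.0
```

```bash
python3 - <<'E'
from h import *
import pickle
d=cap('wrist','w5.png');pickle.dump(d,open('w5.pkl','wb'));st();cells(d);print(board(monitor.get_obs()['tool_pos']))
E
```

```text
16.4 [493.7 127.5  72.8] [-3.1415e+00 -1.0000e-04  1.2778e+00] 44.1 [-0.   0.2  0.7]
[([40.6, 2.9], 13.6, 32.6), ([-17.4, -114.5], 3.0, 37.9)]
[ -17.53479248 -115.03445815]
```

View pics/w5.png

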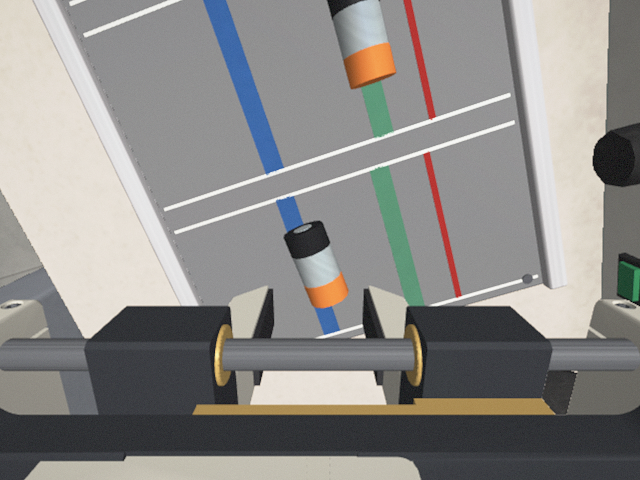

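c2 is on its green line at (362,40) but partly cut off at the top. c3 at (316,265) sits between the fingers as planned.

```bash
python3 - <<'E'
from h import *
import pickle
d=pickle.load(open('w5.pkl','rb'))
for a,b in(((347,83),(332,15)),((395,70),(378,0)),((371,44),(353,-10))):
  A,B=(board(ray(d,q,20)) for q in (a,b)); print(A.round(1),B.round(1),np.degrees(np.arctan2(-(B-A)[0],(B-A)[1])).round(1))
T=lambda x,y,z,phi,n:(*world((x,y)),z,BY+np.pi/2+np.radians(phi),n)
plan([T(-17.5,-115.4,11,-18,5),T(-17.5,-115.4,10,-18,3)])
E
```

```text
[ 30.5 -17.5] [32.3 15.9] -3.0
[ 57.  -19.3] [56.7 15.1] 0.5
[48.  -3.2] [45.7 23.2] 4.9
{"linear": [[-0.0, 0.0, 0.062], [-0.001, 0.0, 0.062], [-0.0, 0.0, 0.062], [-0.0, 0.001, 0.061], [-0.001, -0.0, 0.062], [0.0, -0.0, 0.002], [0.0, -0.0, 0.001], [0.0, -0.0, 0.002]] ,"spin": [0.0, 0.0, 0.001, -0.0, -0.0, -0.0, -0.0, -0.0] } max 12.401612798341995 0.09
```

servo_tool([
  [0, 0, 0.062],
  [0, 0, 0.062],
  [0, 0, 0.062],
  [0, 0, 0.061],
  [0, 0, 0.05],
  [0, 0, 0.014],
  [0, 0, 0],
  [0, 0, 0],
], spin=[0, 0, 0, 0, 0, 0, 0.03, 0.03])

```text
time: 17.4
tool_pos: [493.9, 127.2, 10.9]
tcp_rot: [3.141, -0.0, 1.181]
contact_force: [0.0, -1.0, -0.4]
grip_width: 44.4
finger_force: 0.0
```

servo_tool([
  [0, 0, 0],
  [0, 0, 0],
  [0, 0, 0],
  [0, 0, 0],
  [0, 0, 0],
  [0, 0, 0],
  [0, 0, 0],
  [0, 0, 0],
], spin=[0.03, 0.03, 0.03, 0.025, 0, -0.11, -0.11, -0.11])

```text
time: 18.4
tool_pos: [493.9, 127.2, 10.9]
tcp_rot: [3.141, -0.0, 1.527]
contact_force: [-0.5, 0.5, -0.2]
grip_width: 44.0
finger_force: 0.0
```

```bash
python3 - <<'E'
from h import *
st();print(board(monitor.get_obs()['tool_pos']))
T=lambda x,y,z,phi,n:(*world((x,y)),z,BY+np.pi/2+np.radians(phi),n)
plan([T(-17.5,-115.4,10,0,1),T(7.5,-115.4,10,0,7)])
p=[*world((7.5,-115.4)),10,BY+np.pi/2]
plan([T(31.5,-115.4,10,0,7),T(37,-115.4,10,0,3),T(41,-115.4,10,0,3),T(37,-115.4,10,0,3)],p)
p=[*world((37,-115.4)),10,BY+np.pi/2]
plan([T(37,-115.4,10,-18,2),T(37,-115.4,10,-33.8,5),T(37,-115.4,10,-33.8,1)],p)
E
```

```text
18.4 [493.9 127.2  10.9] [ 3.1411e+00 -2.0000e-04  1.5273e+00] 44.0 [-0.5  0.5 -0.2]
[ -17.41119076 -115.38596578]
{"linear": [[-0.0, -0.0, 0.004], [-0.0, 0.018, 0.0], [-0.0, 0.018, 0.0], [-0.0, 0.017, 0.0], [-0.0, 0.018, 0.0], [-0.0, 0.018, 0.0], [-0.0, 0.018, 0.0], [-0.0, 0.018, 0.0]] ,"spin": [-0.04, -0.0, -0.0, -0.0, -0.0, -0.0, -0.0, -0.0] } max 3.5999999999999996 3.6
{"linear": [[0.0, 0.017, 0.0], [0.0, 0.017, 0.0], [0.0, 0.017, 0.0], [0.0, 0.018, 0.0], [0.0, 0.017, 0.0], [0.0, 0.017, 0.0], [0.0, 0.017, 0.0], [-0.0, 0.009, 0.0], [0.0, 0.009, 0.0], [0.0, 0.009, 0.0], [0.0, 0.007, 0.0], [-0.0, 0.007, 0.0], [-0.0, 0.006, 0.0], [0.0, -0.007, 0.0], [-0.0, -0.006, 0.0], [0.0, -0.007, 0.0]] ,"spin": [-0.0, -0.0, -0.0, -0.0, -0.0, -0.0, -0.0, -0.0, -0.0, -0.0, -0.0, -0.0, -0.0, -0.0, -0.0, -0.0] } max 3.5999999999999996 0.0
{"linear": [[0.0, 0.0, 0.0], [0.0, 0.0, 0.0], [0.0, 0.0, 0.0], [0.0, 0.0, 0.0], [0.0, 0.0, 0.0], [0.0, 0.0, 0.0], [0.0, 0.0, 0.0], [0.0, 0.0, 0.0]] ,"spin": [0.1, 0.1, 0.035, 0.035, 0.035, 0.035, 0.036, -0.0] } max 0.0 9.0
```

servo_tool([
  [0, 0, 0.004],
  [0, 0.018, 0],
  [0, 0.018, 0],
  [0, 0.017, 0],
  [0, 0.018, 0],
  [0, 0.018, 0],
  [0, 0.018, 0],
  [0, 0.018, 0],
], spin=[-0.027, 0, 0, 0, 0, 0, 0, 0])

```text
time: 19.4
tool_pos: [518.9, 127.0, 9.9]
tcp_rot: [-3.142, -0.0, 1.563]
contact_force: [-0.1, 0.7, 0.1]
grip_width: 43.9
finger_force: 0.1
```

servo_tool([
  [0, 0.017, 0],
  [0, 0.017, 0],
  [0, 0.017, 0],
  [0, 0.018, 0],
  [0, 0.017, 0],
  [0, 0.017, 0],
  [0, 0.017, 0],
  [0, 0.009, 0],
], spin=[0, 0, 0, 0, 0, 0, 0, 0])

```text
time: 20.4
tool_pos: [544.7, 126.8, 9.9]
tcp_rot: [3.141, -0.0, 1.563]
contact_force: [0.4, -0.3, 0.1]
grip_width: 43.9
finger_force: 0.0
```

servo_tool([
  [0, 0.009, 0],
  [0, 0.009, 0],
  [0, 0.007, 0],
  [0, 0.007, 0],
  [0, 0.006, 0],
  [0, -0.007, 0],
  [0, -0.006, 0],
  [0, -0.007, 0],
], spin=[0, 0, 0, 0, 0, 0, 0, 0])

```text
time: 21.4
tool_pos: [547.9, 126.8, 9.9]
tcp_rot: [3.142, -0.0, 1.563]
contact_force: [-0.8, 0.0, 0.3]
grip_width: 44.0
finger_force: 0.0
```

```bash
python3 - <<'E'
from h import *
st();print(board(monitor.get_obs()['tool_pos']))
T=lambda x,y,z,phi,n:(*world((x,y)),z,BY+np.pi/2+np.radians(phi),n)
plan([T(37,-115.4,10,-18,2),T(37,-115.4,10,-33.8,5),T(37,-115.4,10,-33.8,1)])
p=[*world((37,-115.4)),10,BY+np.pi/2-np.radians(33.8)]
plan([T(37,-115.4,10,-18,2),T(37,-115.4,70,-18,3),T(37,-155.4,110,-5,3)],p)
E
```

```text
21.4 [547.9 126.8   9.9] [ 3.1416e+00 -1.0000e-04  1.5631e+00] 44.0 [-0.8  0.   0.3]
[  36.6087531  -116.86558175]
{"linear": [[0.004, 0.001, -0.0], [0.003, 0.0, -0.0], [0.0, 0.0, -0.0], [0.0, 0.0, -0.0], [0.0, 0.0, -0.0], [0.0, 0.0, -0.0], [0.001, 0.0, -0.0], [-0.0, 0.0, -0.0]] ,"spin": [0.091, 0.092, 0.035, 0.035, 0.035, 0.035, 0.035, 0.0] } max 0.824621125123532 8.28
{"linear": [[0.0, 0.0, 0.0], [0.0, 0.0, 0.0], [0.0, 0.0, -0.1], [0.0, 0.0, -0.1], [0.0, 0.0, -0.1], [-0.063, 0.021, -0.067], [-0.065, 0.015, -0.066], [-0.066, 0.011, -0.067]] ,"spin": [-0.088, -0.088, 0.0, 0.0, 0.0, -0.048, -0.048, -0.048] } max 20.0 7.92
```

servo_tool([
  [0.004, 0.001, 0],
  [0.003, 0, 0],
  [0, 0, 0],
  [0, 0, 0],
  [0, 0, 0],
  [0, 0, 0],
  [0.001, 0, 0],
  [0, 0, 0],
], spin=[0.091, 0.092, 0.035, 0.035, 0.035, 0.035, 0.035, 0])

```text
time: 22.4
tool_pos: [548.4, 128.3, 9.9]
tcp_rot: [-3.142, -0.0, 1.001]
contact_force: [0.6, -0.9, -0.6]
grip_width: 44.1
finger_force: 0.0
```

servo_tool([
  [0, 0, 0],
  [0, 0, 0],
  [0, 0, -0.1],
  [0, 0, -0.1],
  [0, 0, -0.1],
  [-0.063, 0.021, -0.067],
  [-0.065, 0.015, -0.066],
  [-0.066, 0.011, -0.067],
], spin=[-0.088, -0.088, 0, 0, 0, -0.048, -0.048, -0.048])

```text
time: 23.4
tool_pos: [549.1, 87.9, 110.4]
tcp_rot: [-3.142, -0.0, 1.507]
contact_force: [-0.6, -0.5, 0.3]
grip_width: 44.1
finger_force: 0.0
```

servo_tool([
  [-0.1, 0, -0.1],
  [-0.1, 0, -0.1],
  [0, 0, 0],
  [0, 0, 0],
  [0, 0, 0],
  [0, 0, 0],
  [0, 0, 0],
  [0, 0, 0],
], spin=[0, 0, 0, 0, 0, 0, 0, 0])

```text
time: 24.4
tool_pos: [546.5, 48.5, 149.8]
tcp_rot: [-3.141, -0.0, 1.504]
contact_force: [0.0, -0.3, 0.2]
grip_width: 44.1
finger_force: 0.0
```

```bash
python3 - <<'E'
from h import *
import pickle
d=cap('wrist','w6.png');pickle.dump(d,open('w6.pkl','wb'));st();cells(d);print(board(monitor.get_obs()['tool_pos']))
t=cap('top','t6.png');pickle.dump(t,open('t6.pkl','wb'));cells(t)
E
```

```text
24.45 [546.5  48.5 149.9] [-3.1416e+00 -1.0000e-04  1.5035e+00] 44.1 [ 0.5 -0.3  0.5]
[([36.8, -111.7], 0.9, 36.0)]
[  33.72467016 -195.11918715]
[([43.7, 3.8], 4.5, 36.0)]
```

View pics/w6.png

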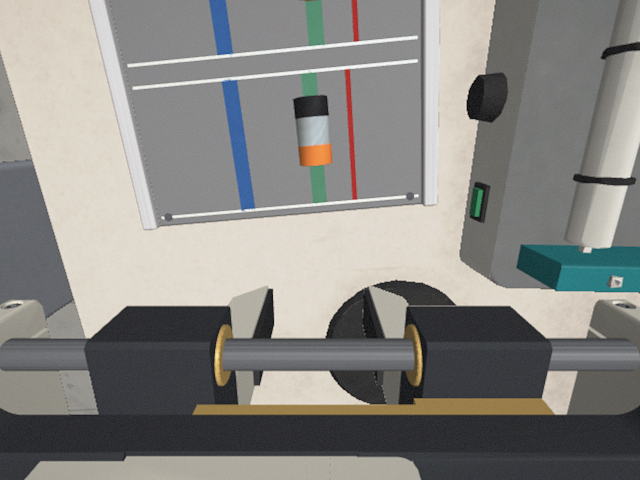

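c3 (313,130) is square on its green line. I still need a clear view of c2, so I'll shift left for one.

servo_tool([
  [0.14, -0.02, 0],
  [0.14, -0.02, 0],
  [0.14, -0.02, 0],
  [0.14, -0.02, 0],
  [0, 0, 0],
  [0, 0, 0],
  [0, 0, 0],
  [0, 0, 0],
], spin=[0, 0, 0, 0, 0, 0, 0, 0])

```text
time: 25.5
tool_pos: [538.3, 160.4, 150.0]
tcp_rot: [3.142, 0.0, 1.502]
contact_force: [0.3, -0.7, -0.9]
grip_width: 43.7
finger_force: 0.0
```

```bash
python3 - <<'E'
from h import *
import pickle
d=cap('wrist','w7.png');pickle.dump(d,open('w7.pkl','wb'));st();cells(d)
t=cap('top','t7.png');pickle.dump(t,open('t7.pkl','wb'));cells(t)
# stand check: any change since start in stand region
a=cv2.imread('pics/top0.png')[220:290,345:425].astype(int);b=t['frame'][220:290,345:425].astype(int);print('diff',(abs(a-b).max(2)>40).sum())
E
```

```text
25.55 [538.2 160.6 149.9] [ 3.1416 -0.      1.5024] 44.0 [-0.9  0.4 -0.4]
[([44.5, 4.3], -0.0, 36.0), ([37.0, -114.0], 0.8, 38.1)]
[]
diff 0
```

```bash
python3 - <<'E'
from h import *
import pickle
d=pickle.load(open('top0.pkl','rb'));w=pickle.load(open('w6.pkl','rb'));s=pickle.load(open('scene0.pkl','rb'))
print('base',ray(d,(341,202),5).round(),ray(d,(316,202),5).round(),ray(w,(400,342),5).round())
# height of carousel: base centre known; find z where axis projects to scene row ~158 / top (344,172)
b=ray(d,(341,202),5)
for z in(100,150,180,200,230): print(z,px(d,[b[0],b[1],z]).round(),px(s,[b[0],b[1],z]).round(),ray(d,(348,203),z).round())
E
```

```text
base [603. -77.   5.] [602.  -8.   5.] [619. -69.   5.]
100 [342. 195.] [355. 223.] [581. -94. 100.]
150 [342. 191.] [356. 206.] [571. -92. 150.]
180 [343. 188.] [356. 196.] [565. -91. 180.]
200 [343. 187.] [356. 189.] [561. -91. 200.]
230 [343. 184.] [357. 178.] [555. -90. 230.]
```

```bash
python3 - <<'E'
from h import *
r=np.radians
plan([(430,-40,200,r(112),7),(430,-40,200,r(112),1)])
plan([(455.4,-190.4,170,r(132.5),7),(455.4,-190.4,170,r(132.5),1)],[430,-40,200,r(112)])
E
```

```text
{"linear": [[-0.148, -0.067, -0.036], [-0.144, -0.077, -0.035], [-0.138, -0.086, -0.036], [-0.133, -0.095, -0.036], [-0.126, -0.103, -0.036], [-0.119, -0.111, -0.035], [-0.112, -0.118, -0.036], [-0.0, -0.0, -0.0]] ,"spin": [-0.041, -0.041, -0.041, -0.042, -0.041, -0.041, -0.041, 0.0] } max 33.47237667092075 3.7800000000000002
{"linear": [[-0.106, -0.023, 0.021], [-0.105, -0.029, 0.022], [-0.104, -0.035, 0.021], [-0.101, -0.039, 0.022], [-0.1, -0.044, 0.021], [-0.097, -0.05, 0.022], [-0.094, -0.055, 0.021], [-0.0, 0.0, 0.0]] ,"spin": [-0.033, -0.032, -0.033, -0.032, -0.033, -0.032, -0.033, 0.0] } max 22.344574285494904 2.97
```

servo_tool([
  [-0.148, -0.067, -0.036],
  [-0.144, -0.077, -0.035],
  [-0.138, -0.086, -0.036],
  [-0.133, -0.095, -0.036],
  [-0.126, -0.103, -0.036],
  [-0.119, -0.111, -0.035],
  [-0.112, -0.118, -0.036],
  [0, 0, 0],
], spin=[-0.041, -0.041, -0.041, -0.042, -0.041, -0.041, -0.041, 0])

```text
time: 26.6
tool_pos: [429.7, -41.0, 200.5]
tcp_rot: [3.141, 0.001, 1.953]
contact_force: [0.3, -0.2, -0.2]
grip_width: 43.8
finger_force: 0.0
```

```bash
cat >> h.py <<'E'
def foot(d):
    """stand pose from top view: red grip blob at z~128 (mid visible) and box"""
    h=cv2.cvtColor(d['frame'],cv2.COLOR_BGR2HSV);m=cv2.inRange(h,(0,150,90),(4,255,255))|cv2.inRange(h,(174,150,90),(180,255,255))
    m[:205]=0;m[300:]=0;m[:,330:].copy();m[:,:340]=0;m[:,425:]=0
    v,u=np.nonzero(m)
    if len(u): print('grip',len(u),ray(d,(u.mean(),v.mean()),130)[:2])
    else: print('no grip')
E
python3 - <<'E'
from h import *
import pickle
t=cap('top','t8.png');st();foot(pickle.load(open('top0.pkl','rb')));foot(t)
E
```

```text
26.65 [430.1 -40.2 200.3] [3.1406e+00 4.0000e-04 1.9527e+00] 44.1 [-0.2 -0.3  0.5]
grip 194 [ 540.91090539 -238.46429403]
grip 210 [ 541.5678886  -238.17162141]
```

servo_tool([
  [-0.106, -0.023, 0.021],
  [-0.105, -0.029, 0.022],
  [-0.104, -0.035, 0.021],
  [-0.101, -0.039, 0.022],
  [-0.1, -0.044, 0.021],
  [-0.097, -0.05, 0.022],
  [-0.094, -0.055, 0.021],
  [0, 0, 0],
], spin=[-0.033, -0.032, -0.033, -0.032, -0.033, -0.032, -0.033, 0])

```text
time: 27.65
tool_pos: [456.0, -190.1, 169.1]
tcp_rot: [3.142, -0.001, 2.312]
contact_force: [-0.1, 0.3, -0.5]
grip_width: 44.0
finger_force: 0.0
```

```bash
sed -i 's/m\[:205\]=0/m[:232]=0/' h.py; python3 - <<'E'
from h import *
import pickle
a=pickle.load(open('top0.pkl','rb'));t=cap('top','t9.png');st();foot(a);foot(t)
s=cap('scene','s9.png');w=cap('wrist','w9.png')
b=cv2.imread('pics/scene0.png').astype(int);print('foot diff',(abs(b-s['frame'])[288:310,335:385].max(2)>40).sum())
plan([(455.4,-190.4,97,np.radians(132.5),6),(455.4,-190.4,97,np.radians(132.5),2)])
E
```

```text
27.7 [ 455.8 -189.4  169.3] [ 3.1414e+00 -1.3000e-03  2.3123e+00] 43.8 [0.4 1.2 0.4]
grip 38 [ 457.91201577 -191.43974766]
no grip
foot diff 0
{"linear": [[-0.001, -0.001, 0.061], [-0.001, -0.001, 0.06], [-0.0, -0.001, 0.061], [-0.001, -0.001, 0.06], [-0.001, -0.001, 0.061], [-0.001, -0.001, 0.061], [0.0, 0.0, -0.0], [0.0, 0.0, -0.0]] ,"spin": [0.0, 0.0, 0.0, 0.0, 0.001, -0.0, -0.0, -0.0] } max 12.20327824807744 0.09
```

View pics/s9.png

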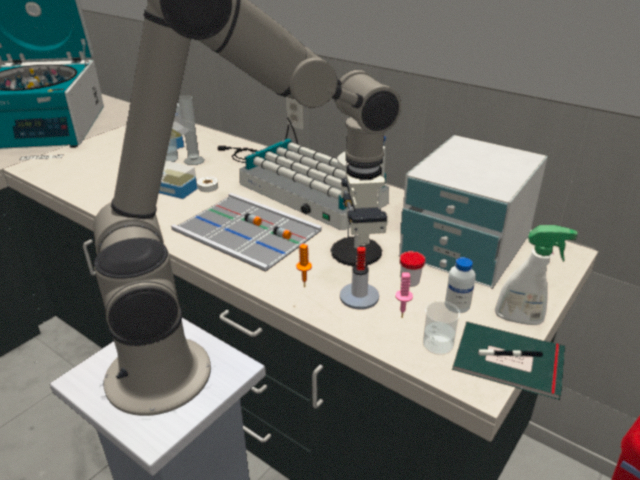

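The gripper (362,235) hangs straight over the red grip (361,258), and the stand hasn't moved.

servo_tool([
  [0, 0, 0.061],
  [0, 0, 0.06],
  [0, 0, 0.061],
  [0, 0, 0.06],
  [0, 0, 0.061],
  [0, 0, 0.061],
  [0, 0, 0],
  [0, 0, 0],
], spin=[0, 0, 0, 0, 0, 0, 0, 0])

```text
time: 28.8
tool_pos: [455.7, -190.1, 97.3]
tcp_rot: [3.141, 0.0, 2.314]
contact_force: [0.5, 0.5, -0.5]
grip_width: 44.0
finger_force: 0.0
```

servo_tool([
  [0, 0, 0],
  [0, 0, 0],
  [0, 0, 0],
  [0, 0, 0],
  [0, 0, 0],
  [0, 0, 0],
  [0, 0, 0],
  [0, 0, 0],
], spin=[0, 0, 0, 0, 0, 0, 0, 0], hand=-0.75)

```text
time: 29.8
tool_pos: [455.6, -190.0, 97.3]
tcp_rot: [3.141, 0.0, 2.314]
contact_force: [-0.9, 1.3, 5.2]
grip_width: 18.2
finger_force: 29.7
```

servo_tool([
  [0, 0, -0.02],
  [0, 0, -0.04],
  [0, 0, -0.06],
  [0, 0, -0.08],
  [0, 0, -0.1],
  [0, 0, -0.1],
  [0, 0, -0.1],
  [0, 0, -0.1],
], spin=[0, 0, 0, 0, 0, 0, 0, 0])

```text
time: 30.8
tool_pos: [455.5, -189.9, 218.6]
tcp_rot: [3.141, 0.001, 2.314]
contact_force: [0.3, -1.3, -1.4]
grip_width: 17.8
finger_force: 29.7
```

```bash
python3 - <<'E'
from h import *
import pickle
st();r=np.radians
c2=world((44.5,4.2));c3=world((37,-114.5));print(c2,c3)
s=cap('scene','s10.png');t=cap('top','t10.png')
o=monitor.get_obs()['tool_pos']
print(px(s,[o[0],o[1],o[2]-79.3]),px(s,[o[0],o[1],o[2]-19]))
plan([(430,-50,250,r(112),7),(460,60,240,r(92),5),(554-20,150,200,r(91),4)])
E
```

```text
30.8 [ 455.5 -189.9  218.6] [3.1414e+00 7.0000e-04 2.3139e+00] 17.8 [ 0.3 -1.3 -1.4]
[553.40913798 247.97133745] [548.23694958 129.14714602]
[361.00427233 249.18297004] [361.92575281 226.71237125]
{"linear": [[0.087, 0.054, -0.022], [0.089, 0.049, -0.021], [0.092, 0.045, -0.022], [0.094, 0.04, -0.022], [0.096, 0.035, -0.021], [0.098, 0.031, -0.022], [0.099, 0.025, -0.021], [0.091, 0.069, 0.01], [0.095, 0.062, 0.01], [0.099, 0.056, 0.01], [0.103, 0.049, 0.01], [0.107, 0.041, 0.01], [0.109, 0.096, 0.05], [0.11, 0.096, 0.05], [0.11, 0.095, 0.05], [0.11, 0.095, 0.05]] ,"spin": [0.033, 0.032, 0.033, 0.033, 0.032, 0.033, 0.033, 0.044, 0.045, 0.044, 0.045, 0.044, 0.003, 0.003, 0.002, 0.003] } max 30.864866758176685 4.05
```

```bash
python3 - <<'E'
from h import *
r=np.radians
plan([(430,-50,250,r(112),6),(470,80,240,r(91.12),5),(553.4,248,150,r(91.12),5)])
E
```

```text
{"linear": [[0.101, 0.063, -0.025], [0.105, 0.057, -0.025], [0.108, 0.05, -0.026], [0.111, 0.044, -0.025], [0.113, 0.037, -0.025], [0.115, 0.031, -0.025], [0.106, 0.086, 0.01], [0.111, 0.078, 0.01], [0.117, 0.069, 0.01], [0.122, 0.061, 0.01], [0.126, 0.051, 0.01], [0.166, 0.087, 0.09], [0.167, 0.086, 0.09], [0.166, 0.087, 0.09], [0.166, 0.087, 0.09], [0.167, 0.086, 0.09]] ,"spin": [0.038, 0.038, 0.038, 0.038, 0.039, 0.038, 0.046, 0.047, 0.046, 0.046, 0.047, -0.0, -0.0, -0.0, -0.0, -0.0] } max 41.658132459341005 4.23
```

servo_tool([
  [0.101, 0.063, -0.025],
  [0.105, 0.057, -0.025],
  [0.108, 0.05, -0.026],
  [0.111, 0.044, -0.025],
  [0.113, 0.037, -0.025],
  [0.115, 0.031, -0.025],
  [0.106, 0.086, 0.01],
  [0.111, 0.078, 0.01],
], spin=[0.038, 0.038, 0.038, 0.038, 0.039, 0.038, 0.046, 0.047])

```text
time: 31.9
tool_pos: [445.0, 3.4, 243.0]
tcp_rot: [-3.141, -0.0, 1.805]
contact_force: [0.4, 0.2, -1.5]
grip_width: 17.9
finger_force: 29.7
```

servo_tool([
  [0.117, 0.069, 0.01],
  [0.122, 0.061, 0.01],
  [0.126, 0.051, 0.01],
  [0.166, 0.087, 0.09],
  [0.167, 0.086, 0.09],
  [0.166, 0.087, 0.09],
  [0.166, 0.087, 0.09],
  [0.167, 0.086, 0.09],
], spin=[0.046, 0.046, 0.047, 0, 0, 0, 0, 0])

```text
time: 32.9
tool_pos: [552.4, 249.7, 146.0]
tcp_rot: [-3.141, 0.0, 1.59]
contact_force: [0.8, 0.5, -0.6]
grip_width: 18.1
finger_force: 29.7
```

servo_tool([
  [0, 0, 0],
  [0, 0, 0],
  [0, 0, 0],
  [0, 0, 0],
  [0, 0, 0],
  [0, 0, 0],
  [0, 0, 0],
  [0, 0, 0],
], spin=[0, 0, 0, 0, 0, 0, 0, 0])

```text
time: 33.9
tool_pos: [552.3, 248.7, 147.3]
tcp_rot: [-3.142, -0.0, 1.59]
contact_force: [-0.1, -0.2, -0.3]
grip_width: 18.3
finger_force: 29.7
```

```bash
python3 - <<'E'
from h import *
st()
s=cap('scene');w=cap('wrist');cells(w)
A=cv2.resize(w['frame'][180:480,130:510],(400,316)); o=monitor.get_obs()['tool_pos']
c=px(s,[553,248,60]).astype(int);print(c)
B=cv2.resize(s['frame'][c[1]-40:c[1]+39,c[0]-50:c[0]+50],(400,316),interpolation=cv2.INTER_CUBIC)
cv2.imwrite('pics/m1.png',np.hstack([A,B]))
plan([(553.4,248,116,np.radians(91.12),4),(553.4,248,108.8,np.radians(91.12),4)])
E
```

```text
33.9 [552.3 248.7 147.3] [-3.1415 -0.      1.5898] 18.3 [-0.1 -0.2 -0.3]
[([44.7, 4.0], 0.3, 33.8)]
[251 207]
{"linear": [[-0.001, 0.001, 0.039], [-0.001, 0.002, 0.039], [-0.001, 0.001, 0.039], [-0.001, 0.001, 0.039], [0.0, 0.0, 0.009], [0.0, 0.0, 0.009], [0.0, 0.0, 0.009], [0.0, 0.0, 0.009]] ,"spin": [-0.0, -0.0, -0.0, -0.0, -0.0, -0.0, -0.0, -0.0] } max 7.812809993849844 0.0
```

View pics/m1.png

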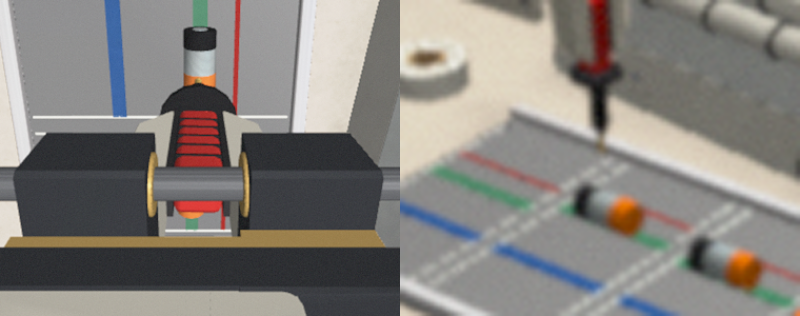

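The probe hangs upright in the grip. In the scene half its brass pin (602,150) is above cell 2 (608,208), so I'll descend.

servo_tool([
  [-0.001, 0.001, 0.039],
  [-0.001, 0.002, 0.039],
  [-0.001, 0.001, 0.039],
  [-0.001, 0.001, 0.039],
  [0, 0, 0.009],
  [0, 0, 0.009],
  [0, 0, 0.009],
  [0, 0, 0.009],
], spin=[0, 0, 0, 0, 0, 0, 0, 0])

```text
time: 35.0
tool_pos: [553.5, 248.0, 109.1]
tcp_rot: [3.141, -0.0, 1.59]
contact_force: [-0.5, 0.1, -1.3]
grip_width: 18.0
finger_force: 29.7
```

servo_tool([
  [0, 0, 0],
  [0, 0, 0],
  [0, 0, 0],
  [0, 0, 0],
  [0, 0, 0],
  [0, 0, 0],
  [0, 0, 0],
  [0, 0, 0],
], spin=[0, 0, 0, 0, 0, 0, 0, 0])

```text
time: 36.0
tool_pos: [553.4, 247.9, 108.9]
tcp_rot: [3.142, -0.0, 1.59]
contact_force: [0.1, -0.3, -0.3]
grip_width: 18.3
finger_force: 29.7
```

```bash
python3 - <<'E'
from h import *
st();f=[]
for i in range(6): cap('scene'); f.append(monitor.get_obs()['contact_force'])
print(np.mean(f,0))
E
```

```text
36.0 [553.4 247.9 108.9] [ 3.1415e+00 -1.0000e-04  1.5898e+00] 18.3 [ 0.1 -0.3 -0.3]
[ 0.31574558  0.3545253  -0.5849496 ]
```

servo_tool([
  [0, 0, 0.004],
  [0, 0, 0.004],
  [0, 0, 0.002],
  [0, 0, 0],
  [0, 0, 0],
  [0, 0, 0],
  [0, 0, 0],
  [0, 0, 0],
], spin=[0, 0, 0, 0, 0, 0, 0, 0])

```text
time: 37.3
tool_pos: [553.3, 247.9, 106.9]
tcp_rot: [3.142, -0.0, 1.59]
contact_force: [0.8, 0.4, 0.1]
grip_width: 18.0
finger_force: 29.7
```

```bash
python3 - <<'E'
from h import *
st();f=[]
for i in range(10): cap('wrist'); f.append(monitor.get_obs()['contact_force'])
print(np.mean(f,0),np.std(f,0)/3)
r=np.radians(91.12)
plan([(553.4,248,135,r,3),(548.2,128.5,135,r,4),(548.2,128.5,135,r,1)])
E
```

```text
37.3 [553.3 247.9 106.9] [ 3.1416e+00 -1.0000e-04  1.5897e+00] 18.0 [0.8 0.4 0.1]
[-0.20040533  0.24946291  0.04424778] [0.14807465 0.14317835 0.11711248]
{"linear": [[0.0, 0.0, -0.047], [0.0, 0.0, -0.047], [0.0, 0.0, -0.046], [-0.149, -0.009, -0.0], [-0.149, -0.01, -0.0], [-0.149, -0.009, -0.0], [-0.149, -0.009, -0.0], [-0.0, -0.0, -0.0]] ,"spin": [-0.0, -0.0, -0.0, -0.0, -0.0, -0.0, -0.0, -0.0] } max 29.867038688159226 0.0
```

servo_tool([
  [0, 0, -0.047],
  [0, 0, -0.047],
  [0, 0, -0.046],
  [-0.149, -0.009, 0],
  [-0.149, -0.01, 0],
  [-0.149, -0.009, 0],
  [-0.149, -0.009, 0],
  [0, 0, 0],
], spin=[0, 0, 0, 0, 0, 0, 0, 0])

```text
time: 38.8
tool_pos: [548.4, 126.9, 135.6]
tcp_rot: [3.141, 0.0, 1.587]
contact_force: [-0.0, -0.1, -0.7]
grip_width: 18.3
finger_force: 29.7
```

servo_tool([
  [0, 0, 0],
  [0, 0, 0],
  [0, 0, 0],
  [0, 0, 0],
  [0, 0, 0],
  [0, 0, 0],
  [0, 0, 0],
  [0, 0, 0],
], spin=[0, 0, 0, 0, 0, 0, 0, 0])

```text
time: 39.8
tool_pos: [548.2, 128.6, 134.9]
tcp_rot: [3.142, -0.0, 1.59]
contact_force: [0.0, 0.9, -1.2]
grip_width: 17.8
finger_force: 29.7
```

```bash
python3 - <<'E'
from h import *
w=cap('wrist','w11.png');st();cells(w);f=[]
for i in range(8): cap('scene'); f.append(monitor.get_obs()['contact_force'])
print(np.mean(f,0))
r=np.radians(91.12)
plan([(548.2,128.7,116,r,4),(548.2,128.7,107,r,4)])
E
```

```text
39.85 [548.2 128.5 134.9] [ 3.1415e+00 -1.0000e-04  1.5897e+00] 17.9 [-0.5  0.9 -0.7]
[([43.8, 5.1], 0.4, 36.4), ([36.9, -111.9], 1.1, 33.7)]
[ 0.47387175  0.4286166  -1.35510658]
{"linear": [[0.0, -0.0, 0.024], [0.0, -0.0, 0.023], [0.0, -0.0, 0.024], [0.001, -0.0, 0.024], [-0.0, -0.0, 0.011], [-0.0, -0.0, 0.011], [-0.0, -0.0, 0.011], [-0.0, -0.0, 0.012]] ,"spin": [-0.0, -0.0, -0.0, -0.0, -0.0, -0.0, -0.0, -0.0] } max 4.804164859785725 0.0
```

servo_tool([
  [0, 0, 0.024],
  [0, 0, 0.023],
  [0, 0, 0.024],
  [0, 0, 0.024],
  [0, 0, 0.011],
  [0, 0, 0.011],
  [0, 0, 0.011],
  [0, 0, 0.012],
], spin=[0, 0, 0, 0, 0, 0, 0, 0])

```text
time: 41.25
tool_pos: [548.4, 128.6, 107.0]
tcp_rot: [3.141, -0.0, 1.59]
contact_force: [0.4, -0.1, 0.4]
grip_width: 17.8
finger_force: 29.7
```

servo_tool([
  [0, 0, 0],
  [0, 0, 0],
  [0, 0, 0],
  [0, 0, 0],
  [0, 0, 0],
  [0, 0, 0],
  [0, 0, 0],
  [0, 0, 0],
], spin=[0, 0, 0, 0, 0, 0, 0, 0])

```text
time: 42.25
tool_pos: [548.2, 128.6, 106.9]
tcp_rot: [-3.142, -0.0, 1.59]
contact_force: [-0.1, 1.0, 0.5]
grip_width: 18.1
finger_force: 29.7
```

```bash
python3 - <<'E'
from h import *
st();f=[]
for i in range(10): t=cap('top','t12.png') ; f.append(monitor.get_obs()['contact_force'])
print(np.mean(f,0))
import pickle
a=pickle.load(open('top0.pkl','rb'))['frame'].astype(int);b=t['frame'].astype(int)
D=(abs(a-b).max(2)>40);print('stand diff',D[220:290,345:425].sum())
v,u=np.nonzero(D[220:290,345:425]);print(u.min()+345 if len(u) else 0,u.max()+345 if len(u) else 0)
r=np.radians
plan([(548.2,128.7,150,r(91.12),3),(440,20,250,r(100),5),(430,-60,250,r(112),3)])
E
```

```text
42.25 [548.2 128.6 106.9] [-3.1415e+00 -1.0000e-04  1.5897e+00] 18.1 [-0.1  1.   0.5]
[-0.18628751 -0.05618801  0.10532781]
stand diff 183
377 392
{"linear": [[0.0, -0.0, -0.072], [0.0, -0.0, -0.072], [0.001, -0.0, -0.071], [-0.107, -0.11, -0.1], [-0.103, -0.114, -0.1], [-0.1, -0.116, -0.1], [-0.096, -0.12, -0.1], [-0.092, -0.123, -0.1], [-0.128, -0.039, -0.0], [-0.126, -0.049, -0.0], [-0.121, -0.057, -0.0]] ,"spin": [-0.0, -0.0, -0.0, -0.02, -0.02, -0.019, -0.02, -0.02, -0.044, -0.045, -0.044] } max 36.66933323637069 4.05
```

servo_tool([
  [0, 0, -0.072],
  [0, 0, -0.072],
  [0, 0, -0.071],
  [-0.107, -0.11, -0.1],
  [-0.103, -0.114, -0.1],
  [-0.1, -0.116, -0.1],
  [-0.096, -0.12, -0.1],
  [-0.092, -0.123, -0.1],
], spin=[0, 0, 0, -0.02, -0.02, -0.019, -0.02, -0.02])

```text
time: 43.75
tool_pos: [439.2, 19.1, 251.5]
tcp_rot: [3.14, 0.0, 1.746]
contact_force: [0.5, -0.7, -0.3]
grip_width: 18.4
finger_force: 29.7
```

```bash
cat >> h.py <<'E'
def standpos(d):
    """foot circle centre at z=12 and rim centre from top view with empty/any tube, by colour of the foot (bluish grey)"""
    g=cv2.GaussianBlur(d['frame'],(3,3),0)[215:300,335:435].astype(int)
    m=((g[...,0]-g[...,2]>4)&(g.sum(2)>250)).astype(np.uint8)
    n,l,s,c=cv2.connectedComponentsWithStats(m);i=1+s[1:,4].argmax()
    ct=max(cv2.findContours((l==i).astype(np.uint8),0,2)[0],key=cv2.contourArea)
    (x,y),r=cv2.minEnclosingCircle(ct);e=cv2.fitEllipse(cv2.convexHull(ct))
    print('foot',s[i,4],'r',round(r,1),ray(d,(x+335,y+215),12)[:2].round(1),'ell',ray(d,(e[0][0]+335,e[0][1]+215),12)[:2].round(1))
E
python3 - <<'E'
from h import *
import pickle
st();t=cap('top','t13.png');pickle.dump(t,open('t13.pkl','wb'))
standpos(pickle.load(open('top0.pkl','rb')));standpos(t);cells(t)
r=np.radians
plan([(430,-60,250,r(112),3),(455.5,-190,235,r(132.5),5)])
E
```

```text
43.75 [439.2  19.1 251.5] [3.1403e+00 4.0000e-04 1.7464e+00] 18.4 [ 0.5 -0.7 -0.3]
foot 522 r 16.3 [ 455.9 -189.7] ell [ 455.8 -189.5]
foot 560 r 16.4 [ 456. -190.] ell [ 455.8 -189.4]
[([43.5, 3.6], 3.2, 35.7)]
{"linear": [[-0.125, -0.036, 0.006], [-0.121, -0.044, 0.007], [-0.119, -0.053, 0.006], [-0.13, -0.025, 0.015], [-0.128, -0.034, 0.015], [-0.125, -0.044, 0.015], [-0.122, -0.052, 0.015], [-0.117, -0.061, 0.015]] ,"spin": [-0.044, -0.044, -0.044, -0.046, -0.045, -0.046, -0.045, -0.046] } max 26.693070261773933 4.14
```

servo_tool([
  [-0.125, -0.036, 0.006],
  [-0.121, -0.044, 0.007],
  [-0.119, -0.053, 0.006],
  [-0.13, -0.025, 0.015],
  [-0.128, -0.034, 0.015],
  [-0.125, -0.044, 0.015],
  [-0.122, -0.052, 0.015],
  [-0.117, -0.061, 0.015],
], spin=[-0.044, -0.044, -0.044, -0.046, -0.045, -0.046, -0.045, -0.046])

```text
time: 44.8
tool_pos: [457.1, -188.5, 231.9]
tcp_rot: [3.141, 0.001, 2.313]
contact_force: [1.1, -0.5, -1.2]
grip_width: 18.0
finger_force: 29.7
```

servo_tool([
  [0, 0, 0],
  [0, 0, 0],
  [0, 0, 0],
  [0, 0, 0],
  [0, 0, 0],
  [0, 0, 0],
  [0, 0, 0],
  [0, 0, 0],
], spin=[0, 0, 0, 0, 0, 0, 0, 0])

```text
time: 45.8
tool_pos: [456.8, -187.6, 231.1]
tcp_rot: [3.142, -0.0, 2.311]
contact_force: [-0.0, -0.3, -2.3]
grip_width: 18.1
finger_force: 29.7
```

```bash
python3 - <<'E'
from h import *
import pickle
st();t=cap('top','t14.png');s=cap('scene','s14.png');standpos(t)
b=cv2.imread('pics/scene0.png').astype(int);print('foot diff',(abs(b-s['frame'])[285:310,335:385].max(2)>40).sum())
r=np.radians(132.5)
plan([(455.5,-190,150,r,4),(455.5,-190,104,r,4),(455.5,-190,97.6,r,3)])
E
```

```text
45.8 [ 456.8 -187.6  231.1] [ 3.1416e+00 -1.0000e-04  2.3107e+00] 18.1 [-0.  -0.3 -2.3]
foot 376 r 16.3 [ 454.8 -189.1] ell [ 447.8 -182.4]
foot diff 0
{"linear": [[-0.001, -0.003, 0.101], [-0.001, -0.003, 0.102], [-0.001, -0.004, 0.101], [-0.001, -0.003, 0.101], [-0.0, 0.0, 0.058], [-0.0, 0.0, 0.057], [-0.0, 0.0, 0.058], [-0.0, 0.0, 0.057], [-0.0, 0.0, 0.011], [-0.0, 0.0, 0.011], [-0.0, 0.0, 0.01]] ,"spin": [-0.0, -0.001, 0.0, -0.0, -0.0, -0.0, -0.0, -0.0, -0.0, -0.0, -0.0] } max 20.409801566894274 0.09
```

servo_tool([
  [-0.002, -0.007, 0.05],
  [-0.002, -0.006, 0.1],
  [0, 0, 0.1],
  [0, 0, 0.1],
  [0, 0, 0.08],
  [0, 0, 0.08],
  [0, 0, 0.08],
  [0, 0, 0.04],
], spin=[0, 0, 0, 0, 0, 0, 0, 0])

```text
time: 46.9
tool_pos: [454.8, -189.7, 103.8]
tcp_rot: [-3.141, -0.002, 2.311]
contact_force: [0.3, 0.1, -1.4]
grip_width: 18.3
finger_force: 29.7
```

```bash
python3 - <<'E'
from h import *
st()
E
```

```text
46.9 [ 454.8 -189.7  103.8] [-3.1411e+00 -2.0000e-03  2.3107e+00] 18.3 [ 0.3  0.1 -1.4]
```

Commanded z is about 105.1, and I want 97.8, so 7.3 mm further down.

servo_tool([
  [0, 0, 0],
  [0, 0, 0.012],
  [0, 0, 0.012],
  [0, 0, 0.01],
  [0, 0, 0],
  [0, 0, 0],
  [0, 0, 0],
  [0, 0, 0],
], spin=[0, 0, 0, 0, 0, 0, 0, 0])

```text
time: 47.9
tool_pos: [455.5, -190.0, 98.3]
tcp_rot: [3.141, 0.0, 2.311]
contact_force: [0.5, 1.1, -0.8]
grip_width: 17.9
finger_force: 29.7
```

servo_tool([
  [0, 0, 0.004],
  [0, 0, 0],
  [0, 0, 0],
  [0, 0, 0],
  [0, 0, 0],
  [0, 0, 0],
  [0, 0, 0],
  [0, 0, 0],
], spin=[0, 0, 0, 0, 0, 0, 0, 0])

```text
time: 48.9
tool_pos: [455.5, -190.0, 97.5]
tcp_rot: [3.142, -0.0, 2.311]
contact_force: [0.0, 1.1, -0.4]
grip_width: 17.9
finger_force: 29.7
```

servo_tool([
  [0, 0, 0],
  [0, 0, 0],
  [0, 0, 0],
  [0, 0, 0],
  [0, 0, 0],
  [0, 0, 0],
  [0, 0, 0],
  [0, 0, 0],
], spin=[0, 0, 0, 0, 0, 0, 0, 0], hand=-0.043)

```text
time: 49.9
tool_pos: [455.5, -190.0, 97.5]
tcp_rot: [3.142, -0.0, 2.311]
contact_force: [-0.2, 0.5, 0.3]
grip_width: 44.0
finger_force: 0.0
```

servo_tool([
  [0, 0, -0.03],
  [0, 0, -0.06],
  [0, 0, -0.1],
  [0, 0, -0.1],
  [0, 0, -0.1],
  [0, 0, -0.1],
  [0, 0, -0.1],
  [0, 0, 0],
], spin=[0, 0, 0, 0, 0, 0, 0, 0])

```text
time: 50.9
tool_pos: [456.2, -190.4, 217.5]
tcp_rot: [3.14, 0.004, 2.311]
contact_force: [0.4, -1.1, -0.0]
grip_width: 43.7
finger_force: 0.0
```

```bash
python3 - <<'E'
from h import *
st();t=cap('top','t15.png');s=cap('scene','s15.png')
b=cv2.imread('pics/scene0.png').astype(int);D=abs(b-s['frame']).max(2)>40
print('stand+probe diff',D[246:310,335:385].sum())
r=np.radians
plan([(430,-60,230,r(112),6),(440,40,200,r(98),4),(480,120,150,r(91.12),6)])
E
```

```text
50.9 [ 456.2 -190.4  217.5] [3.1403 0.004  2.3108] 43.7 [ 0.4 -1.1 -0. ]
stand+probe diff 0
{"linear": [[0.094, 0.057, -0.012], [0.097, 0.052, -0.012], [0.101, 0.046, -0.012], [0.103, 0.04, -0.013], [0.104, 0.033, -0.012], [0.107, 0.028, -0.012], [0.111, 0.058, 0.038], [0.115, 0.052, 0.037], [0.118, 0.044, 0.038], [0.12, 0.037, 0.037], [0.061, 0.042, 0.042], [0.062, 0.041, 0.041], [0.063, 0.04, 0.042], [0.064, 0.039, 0.042], [0.065, 0.037, 0.041], [0.065, 0.036, 0.042]] ,"spin": [0.038, 0.038, 0.037, 0.038, 0.038, 0.038, 0.039, 0.039, 0.038, 0.039, 0.013, 0.013, 0.012, 0.013, 0.013, 0.013] } max 26.308933843848557 3.51
```

```bash
python3 - <<'E'
from h import *
r=np.radians
T=lambda x,y,z,phi,n:(*world((x,y)),z,BY+np.pi/2+np.radians(phi),n)
p=monitor.get_obs();plan([(430,-60,230,r(112),5),(445,40,200,r(98),4),T(37,-114,75,0,5),T(37,-114,75,0,2)])
p=[*world((37,-114)),75,BY+np.pi/2]
plan([T(37,-114,10,0,6),T(37,-114,10,0,2)],p)
E
```

```text
{"linear": [[0.113, 0.069, -0.015], [0.117, 0.061, -0.014], [0.122, 0.052, -0.015], [0.125, 0.043, -0.014], [0.128, 0.035, -0.015], [0.109, 0.064, 0.038], [0.112, 0.057, 0.037], [0.116, 0.051, 0.038], [0.119, 0.043, 0.037], [0.074, 0.115, 0.125], [0.077, 0.113, 0.125], [0.08, 0.11, 0.125], [0.083, 0.109, 0.125], [0.085, 0.108, 0.125], [-0.0, -0.0, 0.0], [-0.0, -0.0, 0.0]] ,"spin": [0.045, 0.046, 0.045, 0.045, 0.046, 0.039, 0.039, 0.038, 0.039, 0.015, 0.016, 0.015, 0.015, 0.016, -0.0, -0.0] } max 37.155887824138986 4.14
{"linear": [[0.0, 0.0, 0.054], [0.0, 0.0, 0.054], [0.0, 0.0, 0.055], [0.0, 0.0, 0.054], [0.0, 0.0, 0.054], [0.0, 0.0, 0.054], [0.0, 0.0, 0.0], [0.0, 0.0, 0.0]] ,"spin": [-0.0, -0.0, -0.0, -0.0, -0.0, -0.0, -0.0, -0.0] } max 11.0 0.0
```

servo_tool([
  [0.113, 0.069, -0.015],
  [0.117, 0.061, -0.014],
  [0.122, 0.052, -0.015],
  [0.125, 0.043, -0.014],
  [0.128, 0.035, -0.015],
  [0.109, 0.064, 0.038],
  [0.112, 0.057, 0.037],
  [0.116, 0.051, 0.038],
], spin=[0.045, 0.046, 0.045, 0.045, 0.046, 0.039, 0.039, 0.038])

```text
time: 52.0
tool_pos: [441.1, 15.7, 206.4]
tcp_rot: [-3.14, -0.001, 1.77]
contact_force: [0.2, -0.6, -0.8]
grip_width: 44.1
finger_force: 0.0
```

servo_tool([
  [0.119, 0.043, 0.037],
  [0.074, 0.115, 0.125],
  [0.077, 0.113, 0.125],
  [0.08, 0.11, 0.125],
  [0.083, 0.109, 0.125],
  [0.085, 0.108, 0.125],
  [0, 0, 0],
  [0, 0, 0],
], spin=[0.039, 0.015, 0.016, 0.015, 0.015, 0.016, 0, 0])

```text
time: 53.0
tool_pos: [547.7, 129.3, 74.9]
tcp_rot: [-3.14, 0.0, 1.59]
contact_force: [1.0, -0.0, 0.2]
grip_width: 44.0
finger_force: 0.0
```

```bash
python3 - <<'E'
from h import *
st();w=cap('wrist','w16.png');cells(w);print(board(monitor.get_obs()['tool_pos']))
T=lambda x,y,z,phi,n:(*world((x,y)),z,BY+np.pi/2+np.radians(phi),n)
plan([T(37,-114,75,0,1),T(37,-114,10,0,6),T(37,-114,10,0,1)])
p=[*world((37,-114)),10,BY+np.pi/2]
plan([T(13,-114,10,0,8),T(-13,-114,10,0,8),T(-21,-114,10,0,4),T(-29.5,-114,10,0,8),T(-25,-114,10,0,4)],p)
E
```

```text
53.0 [547.7 129.3  74.9] [-3.1402e+00  2.0000e-04  1.5902e+00] 44.0 [ 1.  -0.   0.2]
[([43.7, 5.4], -0.0, 36.9), ([36.1, -114.2], 0.6, 38.1)]
[  36.81943349 -114.47082465]
{"linear": [[0.002, 0.001, 0.003], [0.0, -0.0, 0.054], [0.0, -0.0, 0.054], [0.0, -0.0, 0.054], [0.0, -0.0, 0.054], [0.0, -0.0, 0.055], [0.0, -0.0, 0.054], [0.0, -0.0, -0.0]] ,"spin": [-0.0, -0.0, -0.0, -0.0, -0.0, -0.0, -0.0, -0.0] } max 11.0 0.0
{"linear": [[-0.0, -0.015, 0.0], [-0.0, -0.015, 0.0], [-0.0, -0.015, 0.0], [-0.0, -0.015, 0.0], [-0.0, -0.015, 0.0], [-0.0, -0.015, 0.0], [-0.0, -0.015, 0.0], [-0.0, -0.015, 0.0], [-0.0, -0.016, 0.0], [-0.0, -0.016, 0.0], [-0.0, -0.017, 0.0], [-0.0, -0.016, 0.0], [-0.0, -0.016, 0.0], [-0.0, -0.016, 0.0], [-0.0, -0.017, 0.0], [-0.0, -0.016, 0.0], [-0.0, -0.01, 0.0], [-0.0, -0.01, 0.0], [-0.0, -0.01, 0.0], [-0.0, -0.01, 0.0], [-0.0, -0.005, 0.0], [-0.0, -0.006, 0.0], [-0.0, -0.005, 0.0], [-0.0, -0.005, 0.0], [-0.0, -0.006, 0.0], [-0.0, -0.005, 0.0], [-0.0, -0.005, 0.0], [-0.0, -0.005, 0.0], [-0.0, 0.006, 0.0], [-0.0, 0.005, 0.0], [-0.0, 0.006, 0.0], [-0.0, 0.005, 0.0]] ,"spin": [-0.0, -0.0, -0.0, -0.0, -0.0, -0.0, -0.0, -0.0, -0.0, -0.0, -0.0, -0.0, -0.0, -0.0, -0.0, -0.0, -0.0, -0.0, -0.0, -0.0, -0.0, -0.0, -0.0, -0.0, -0.0, -0.0, -0.0, -0.0, -0.0, -0.0, -0.0, -0.0] } max 3.4000000000000004 0.0
```

servo_tool([
  [0.002, 0.001, 0.003],
  [0, 0, 0.054],
  [0, 0, 0.054],
  [0, 0, 0.054],
  [0, 0, 0.054],
  [0, 0, 0.055],
  [0, 0, 0.054],
  [0, 0, 0],
], spin=[0, 0, 0, 0, 0, 0, 0, 0])

```text
time: 54.05
tool_pos: [548.0, 130.0, 8.5]
tcp_rot: [-3.14, 0.0, 1.59]
contact_force: [0.4, -0.0, -0.2]
grip_width: 44.1
finger_force: 0.0
```

servo_tool([
  [0, -0.015, 0],
  [0, -0.015, 0],
  [0, -0.015, 0],
  [0, -0.015, 0],
  [0, -0.015, 0],
  [0, -0.015, 0],
  [0, -0.015, 0],
  [0, -0.015, 0],
], spin=[0, 0, 0, 0, 0, 0, 0, 0])

```text
time: 55.05
tool_pos: [524.5, 129.6, 9.5]
tcp_rot: [3.142, -0.0, 1.59]
contact_force: [-0.3, -0.4, 0.8]
grip_width: 44.0
finger_force: 0.0
```

servo_tool([
  [0, -0.016, 0],
  [0, -0.016, 0],
  [0, -0.017, 0],
  [0, -0.016, 0],
  [0, -0.016, 0],
  [0, -0.016, 0],
  [0, -0.017, 0],
  [0, -0.016, 0],
], spin=[0, 0, 0, 0, 0, 0, 0, 0])

```text
time: 56.05
tool_pos: [498.5, 129.1, 9.5]
tcp_rot: [3.141, -0.0, 1.59]
contact_force: [0.9, -1.0, 0.2]
grip_width: 43.6
finger_force: 0.0
```

servo_tool([
  [0, -0.01, 0],
  [0, -0.01, 0],
  [0, -0.01, 0],
  [0, -0.01, 0],
  [0, -0.01, 0],
  [0, -0.01, 0],
  [0, -0.01, 0],
  [0, -0.01, 0],
], spin=[0, 0, 0, 0, 0, 0, 0, 0])

```text
time: 57.05
tool_pos: [482.6, 128.8, 9.5]
tcp_rot: [3.142, -0.0, 1.59]
contact_force: [-0.2, 0.3, 0.3]
grip_width: 43.9
finger_force: 0.0
```

```bash
python3 - <<'E'
from h import *
st();w=cap('wrist','w17.png');cells(w);print(board(monitor.get_obs()['tool_pos']))
T=lambda x,y,z,phi,n:(*world((x,y)),z,BY+np.pi/2+np.radians(phi),n)
plan([T(-25,-114,10,0,3),T(-25,-114,10,-18,2),T(-25,-114,10,-27,3)])
E
```

```text
57.05 [482.6 128.8   9.5] [ 3.1415e+00 -1.0000e-04  1.5897e+00] 43.9 [-0.2  0.3  0.3]
[([-17.9, -121.3], -2.5, 44.7), ([-35.9, -129.1], 49.4, 44.9)]
[ -28.95143839 -113.57729603]
{"linear": [[-0.001, 0.007, -0.001], [-0.0, 0.006, -0.001], [-0.001, 0.007, -0.001], [-0.0, -0.0, 0.0], [-0.0, -0.0, 0.0], [-0.0, -0.0, 0.0], [-0.0, -0.0, 0.0], [-0.0, -0.0, 0.0]] ,"spin": [-0.0, -0.0, -0.0, 0.1, 0.1, 0.033, 0.033, 0.034] } max 1.42828568570857 9.0
```

servo_tool([
  [-0.001, 0.007, 0],
  [0, 0.006, 0],
  [-0.001, 0.007, 0],
  [0, 0, 0],
  [0, 0, 0],
  [0, 0, 0],
  [0, 0, 0],
  [0, 0, 0],
], spin=[0, 0, 0, 0.1, 0.1, 0.033, 0.033, 0.034])

```text
time: 58.1
tool_pos: [486.9, 128.5, 9.5]
tcp_rot: [3.142, -0.0, 1.117]
contact_force: [0.0, -0.5, 0.6]
grip_width: 43.8
finger_force: 0.0
```

servo_tool([
  [0, 0, 0],
  [0, 0, 0],
  [0, 0, 0],
  [0, 0, 0],
  [0, 0, 0],
  [0, 0, 0],
  [0, 0, -0.15],
  [0, 0, -0.17],
], spin=[0.03, 0.025, 0.022, 0, -0.06, -0.09, 0, 0])

```text
time: 59.1
tool_pos: [486.2, 128.4, 73.8]
tcp_rot: [-3.14, 0.001, 1.234]
contact_force: [0.2, -0.7, -0.8]
grip_width: 44.2
finger_force: 0.0
```

```bash
python3 - <<'E'
from h import *
import pickle
st();w=cap('wrist','w18.png');pickle.dump(w,open('w18.pkl','wb'));cells(w);print(board(monitor.get_obs()['tool_pos']))
T=lambda x,y,z,phi,n:(*world((x,y)),z,BY+np.pi/2+np.radians(phi),n)
plan([T(10,-85,125,0,4),T(10,-85,125,0,4)])
E
```

```text
59.1 [486.2 128.4  73.8] [-3.1400e+00  7.0000e-04  1.2338e+00] 44.2 [ 0.2 -0.7 -0.8]
[([39.3, 2.5], 16.7, 32.2), ([-24.3, -114.3], 0.6, 37.9)]
[ -22.40281267 -113.70001769]
{"linear": [[0.048, 0.025, -0.059], [0.045, 0.03, -0.058], [0.043, 0.033, -0.059], [0.039, 0.038, -0.058], [-0.0, -0.0, -0.0], [-0.0, -0.0, -0.0], [-0.0, -0.0, -0.0], [-0.0, -0.0, -0.0]] ,"spin": [-0.057, -0.056, -0.057, -0.057, 0.0, 0.0, 0.0, 0.0] } max 16.023732399163436 5.13
```

```bash
python3 - <<'E'
from h import *
T=lambda x,y,z,phi,n:(*world((x,y)),z,BY+np.pi/2+np.radians(phi),n)
plan([T(44.4,4.4,75,0,6),T(44.4,4.4,75,0,2),T(44.4,4.4,10,0,7),T(44.4,4.4,10,0,1)])
p=[*world((44.4,4.4)),10,BY+np.pi/2]
plan([T(18,4.4,10,0,8),T(-13,4.4,10,0,8),T(-29,4.4,10,0,8)],p)
E
```

```text
{"linear": [[0.112, 0.018, 0.003], [0.11, 0.024, 0.002], [0.109, 0.031, 0.003], [0.107, 0.038, 0.003], [0.104, 0.043, 0.002], [0.101, 0.05, 0.003], [0.0, -0.0, -0.0], [0.0, -0.0, -0.0], [0.0, -0.0, 0.046], [0.0, -0.0, 0.047], [0.0, -0.0, 0.046], [0.0, -0.0, 0.047], [0.0, -0.0, 0.046], [0.0, -0.0, 0.046], [0.0, -0.0, 0.047], [0.0, -0.0, -0.0]] ,"spin": [-0.038, -0.038, -0.037, -0.038, -0.038, -0.038, 0.0, 0.0, 0.0, 0.0, 0.0, 0.0, 0.0, 0.0, 0.0, 0.0] } max 22.717394216767026 3.42
{"linear": [[0.0, -0.017, 0.0], [0.0, -0.016, 0.0], [0.0, -0.017, 0.0], [0.0, -0.016, 0.0], [0.0, -0.016, 0.0], [0.0, -0.017, 0.0], [0.0, -0.016, 0.0], [0.0, -0.017, 0.0], [0.0, -0.019, 0.0], [0.0, -0.02, 0.0], [0.0, -0.019, 0.0], [0.0, -0.019, 0.0], [0.0, -0.02, 0.0], [0.0, -0.019, 0.0], [0.0, -0.02, 0.0], [0.0, -0.019, 0.0], [0.0, -0.01, 0.0], [0.0, -0.01, 0.0], [0.0, -0.01, 0.0], [0.0, -0.01, 0.0], [0.0, -0.01, 0.0], [0.0, -0.01, 0.0], [0.0, -0.01, 0.0], [0.0, -0.01, 0.0]] ,"spin": [-0.0, -0.0, -0.0, -0.0, -0.0, -0.0, -0.0, -0.0, -0.0, -0.0, -0.0, -0.0, -0.0, -0.0, -0.0, -0.0, -0.0, -0.0, -0.0, -0.0, -0.0, -0.0, -0.0, -0.0] } max 4.0 0.0
```

servo_tool([
  [0.112, 0.018, 0.003],
  [0.11, 0.024, 0.002],
  [0.109, 0.031, 0.003],
  [0.107, 0.038, 0.003],
  [0.104, 0.043, 0.002],
  [0.101, 0.05, 0.003],
  [0, 0, 0],
  [0, 0, 0],
], spin=[-0.038, -0.038, -0.037, -0.038, -0.038, -0.038, 0, 0])

```text
time: 60.15
tool_pos: [550.7, 247.1, 70.0]
tcp_rot: [-3.141, 0.0, 1.589]
contact_force: [-0.3, 0.1, 0.3]
grip_width: 44.2
finger_force: 0.0
```

```bash
python3 - <<'E'
from h import *
st();w=cap('wrist','w19.png');cells(w);print(board(monitor.get_obs()['tool_pos']))
E
```

```text
60.15 [550.7 247.1  70. ] [-3.1406e+00  4.0000e-04  1.5891e+00] 44.2 [-0.3  0.1  0.3]
[([43.9, 1.7], -0.3, 38.3)]
[41.86091942  3.22455599]
```

servo_tool([
  [0, 0.011, 0],
  [0, 0, 0.05],
  [0, 0, 0.05],
  [0, 0, 0.05],
  [0, 0, 0.05],
  [0, 0, 0.05],
  [0, 0, 0.045],
  [0, 0, 0],
], spin=[0, 0, 0, 0, 0, 0, 0, 0])

```text
time: 61.2
tool_pos: [553.0, 247.6, 10.4]
tcp_rot: [-3.14, 0.0, 1.59]
contact_force: [-0.1, -0.5, 0.6]
grip_width: 43.9
finger_force: 0.0
```

servo_tool([
  [0, -0.017, 0],
  [0, -0.016, 0],
  [0, -0.017, 0],
  [0, -0.016, 0],
  [0, -0.016, 0],
  [0, -0.017, 0],
  [0, -0.016, 0],
  [0, -0.017, 0],
], spin=[0, 0, 0, 0, 0, 0, 0, 0])

```text
time: 62.2
tool_pos: [527.0, 247.3, 11.3]
tcp_rot: [3.141, -0.0, 1.59]
contact_force: [0.2, 0.8, 0.1]
grip_width: 43.9
finger_force: 0.1
```

servo_tool([
  [0, -0.019, 0],
  [0, -0.02, 0],
  [0, -0.019, 0],
  [0, -0.019, 0],
  [0, -0.02, 0],
  [0, -0.019, 0],
  [0, -0.02, 0],
  [0, -0.019, 0],
], spin=[0, 0, 0, 0, 0, 0, 0, 0])

```text
time: 63.2
tool_pos: [495.9, 246.7, 11.3]
tcp_rot: [3.142, -0.0, 1.59]
contact_force: [-0.7, -0.0, 0.4]
grip_width: 43.9
finger_force: 0.0
```

servo_tool([
  [0, -0.01, 0],
  [0, -0.01, 0],
  [0, -0.01, 0],
  [0, -0.01, 0],
  [0, -0.01, 0],
  [0, -0.01, 0],
  [0, -0.01, 0],
  [0, -0.01, 0],
], spin=[0, 0, 0, 0, 0, 0, 0, 0])

```text
time: 64.2
tool_pos: [480.1, 246.4, 11.3]
tcp_rot: [3.142, -0.0, 1.59]
contact_force: [0.7, 0.3, 0.7]
grip_width: 43.8
finger_force: 0.1
```

```bash
python3 - <<'E'
from h import *
st();print(board(monitor.get_obs()['tool_pos']))
T=lambda x,y,z,phi,n:(*world((x,y)),z,BY+np.pi/2+np.radians(phi),n)
plan([T(-25.3,4,10,0,3),T(-25.3,4,10,18,2),T(-25.3,4,10,27,3)])
E
```

```text
64.2 [480.1 246.4  11.3] [ 3.1415e+00 -1.0000e-04  1.5898e+00] 43.8 [0.7 0.3 0.7]
[-28.87233417   4.02860944]
{"linear": [[-0.0, 0.006, 0.002], [-0.0, 0.006, 0.002], [-0.0, 0.006, 0.003], [-0.0, -0.0, -0.0], [-0.0, -0.0, -0.0], [-0.0, -0.0, -0.0], [-0.0, -0.0, -0.0], [-0.0, -0.0, -0.0]] ,"spin": [-0.0, -0.0, -0.0, -0.1, -0.1, -0.033, -0.034, -0.033] } max 1.3416407864998738 9.0
```

servo_tool([
  [0, 0.006, 0.002],
  [0, 0.006, 0.002],
  [0, 0.006, 0.003],
  [0, 0, 0],
  [0, 0, 0],
  [0, 0, 0],
  [0, 0, 0],
  [0, 0, 0],
], spin=[0, 0, 0, -0.1, -0.1, -0.033, -0.034, -0.033])

```text
time: 65.2
tool_pos: [483.9, 246.4, 9.9]
tcp_rot: [3.141, -0.0, 2.063]
contact_force: [0.4, -0.5, 0.3]
grip_width: 44.1
finger_force: 0.0
```

servo_tool([
  [0, 0, 0],
  [0, 0, 0],
  [0, 0, 0],
  [0, 0, 0],
  [0, 0, 0],
  [0, 0, 0],
  [0, 0, -0.15],
  [0, 0, -0.17],
], spin=[-0.03, -0.025, -0.02, 0, 0.06, 0.09, 0, 0])

```text
time: 66.2
tool_pos: [483.3, 246.2, 74.1]
tcp_rot: [-3.14, -0.0, 1.942]
contact_force: [0.3, 1.2, -0.7]
grip_width: 43.9
finger_force: 0.0
```

```bash
python3 - <<'E'
from h import *
st();w=cap('wrist','w20.png');cells(w);print(board(monitor.get_obs()['tool_pos']))
T=lambda x,y,z,phi,n:(*world((x,y)),z,BY+np.pi/2+np.radians(phi),n)
plan([T(-25,-80,150,0,6),T(-25,-80,150,0,2)])
E
```

```text
66.2 [483.3 246.2  74.1] [-3.1398e+00 -2.0000e-04  1.9425e+00] 43.9 [ 0.3  1.2 -0.7]
[([-25.2, 2.2], -0.1, 38.0)]
[-23.08632239   4.7918388 ]
{"linear": [[-0.066, -0.026, -0.059], [-0.067, -0.022, -0.06], [-0.068, -0.018, -0.059], [-0.07, -0.014, -0.059], [-0.07, -0.01, -0.059], [-0.07, -0.005, -0.06], [0.0, -0.0, 0.0], [0.0, -0.0, 0.0]] ,"spin": [0.037, 0.038, 0.037, 0.038, 0.037, 0.037, 0.0, 0.0] } max 18.52241884851976 3.42
```

Both cells are on their blue lines. One last check with both in view and the scene compared with the start.

servo_tool([
  [-0.066, -0.026, -0.059],
  [-0.067, -0.022, -0.06],
  [-0.068, -0.018, -0.059],
  [-0.07, -0.014, -0.059],
  [-0.07, -0.01, -0.059],
  [-0.07, -0.005, -0.06],
  [0, 0, 0],
  [0, 0, 0],
], spin=[0.037, 0.038, 0.037, 0.038, 0.037, 0.037, 0, 0])

```text
time: 67.25
tool_pos: [483.5, 161.7, 144.9]
tcp_rot: [-3.141, -0.0, 1.591]
contact_force: [-0.1, 0.3, 0.2]
grip_width: 43.8
finger_force: 0.0
```

```bash
python3 - <<'E'
from h import *
w=cap('wrist','w21.png');s=cap('scene','s21.png');st();cells(w)
D=abs(cv2.imread('pics/scene0.png').astype(int)-s['frame']).max(2)>40
print('stand',D[246:310,335:385].sum(),'bystanders',D[245:330,390:480].sum())
E
```

```text
67.35 [483.3 161.9 144.6] [-3.1406 -0.      1.5921] 43.7 [ 0.2 -0.  -0.5]
[([-25.2, 4.6], -0.4, 35.9), ([-24.2, -114.4], 0.9, 38.3)]
stand 0 bystanders 0
```

```bash
python3 -c "
from h import *
print(workorder.close_job())"
```

```text
the job is handed in; nothing more can be done
None
```

The job is handed in, with no verdict returned: both cells present (lanes 2 and 3) were rolled to green, probed left to right with force-confirmed contact, and rolled back to their blue lines within about 1 mm and 1°; the probe hangs in its stand again, and the bottle and sample cup are undisturbed.

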